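Clamp a driver board in the telescoping board holder

ROBOT

A 6-joint arm with a two-finger parallel gripper is mounted at the origin on a cart in front of the work surface, level with it; the furniture and walls round the work are solid. World frame = base frame: x ahead of the robot, y to its left, z up, the work surface at z = 0. Lengths are in m, angles in degrees, forces in N, time in s.
With the tool pointing down it reaches from about 0.375 to 0.9 m from the base axis. Payload 3.1 kg.
Tool frame: the origin (TCP) lies on the centre line of the jaws, within the pads' length; the fingertips stand 8 mm ahead of it and the grasp point (between the pads) lies 11 mm behind it; y points along the fingers, x is the direction in which the jaws open and shut, and the axes are right-handed (so a half turn about y gives the same grasp; the last joint's range is limited). The gripper opens to 87 mm and grips with 3 to 60 N. Pads are 19 mm wide; open, the fingers measure 117 mm over their backs; the gripper's body (75 mm by 190 mm) begins 51 mm behind the grasp point.
Start: joints at [-87.519, 30.224, 82.088, -0, 67.689, -10.227], TCP at [0.138, -0.61, 0.231] pointing down, gripper open.
Joint ranges: [-176.69, 176.69], [-43.24, 126.21], [12.49, 139.97], [-82, 262], [0, 151.66], [-163.58, 163.58]. Speed limits (degrees/s): [159.86, 159.86, 180, 180, 180, 180].

INTERFACE

Orientations are given as a 3x3 rotation matrix whose columns are the frame's x, y, z axes.
In Python, from rig import read_state, imaging, job, spotter gives the robot as it stands.
- The arm moves only by the tool apply_moves, never from a script. Its argument "steps" is a list of rows, each an object of numbers: "x", "y", "z": the shift along the world's x, y, z in mm; "spin": the turn about the world's z in rad. In form: [{"x": .., "y": .., "z": .., "spin": ..}, ...]. A call has 1 to 12 rows; each row shifts and turns the pose as measured when the row begins; what a row does not reach is not made up. A row lasts 1/10 s, in which the tool goes at most 50 mm and 8.59 degrees, less where a joint would pass 70% of its speed; a pose out of reach is approached as far as the arm can. A call is refused whole if a number of a shift passes 50 or a number of a turn 0.15, either way. A call with a gripper value outside its range is refused whole. "grip" is the finger opening in mm, from 0 to 87, set as the call begins (left out, the last holds). The fingers move at their own pace and stop on an object; the grip force is fixed at half the most. Time passes only in rows, so rows that do not move let the fingers close. It gives the time, the measured TCP pose, the force and the opening at its end, in the units of the state.
- read_state(): the state, without advancing time (a new reading comes with each control period).
- imaging.capture(name): name is "scene" or "top"; returns the picture (480x640x3 uint8, red, green, blue); there is no depth.
- imaging.camera_params(name): a dict with "fov_y" (degrees; the focal length in pixels is half the picture's height over the tangent of half this angle, whatever the lens; pixels are square), "cx", "cy" (the principal point, pixels), "R" (3x3) and "t" (3): a world point X has camera coordinates R X + t. Camera axes: x right, y down, z forward; pixel columns grow to the right and rows downward; lengths in m; the calibration is good to about 2 mm. A picture is of the moment at which its call begins. camera_params takes no time and is no camera call.
- job.hand_in(): hands the job in, once; it reports no verdict.
Trained networks look in the newest picture that a camera, given by its name, has taken for a name from the list of things; names that differ only in an ending like _2 or _b are one class to them, and where a whole thing is asked for, a point or a joint stands for the part that bears it (a point fixed in the world has none). Each returns a list of dicts, best first, with "score" (0 to 1); they miss things now and then, are a little off and sometimes report something else, mostly with a low value. They report only what shows in the picture. A call takes as long as a camera call.
- spotter.cut_out(name, camera): "mask" (480x640 bool, what is visible of it) and "rect" ([left, top, width, height] in pixels, round what is visible of it).
The state is a dict: "time_s": time; "joint_positions": joint angles; "qvel": joint speeds; "tau": joint torques, N m; "position": TCP position; "tcp_rot": TCP orientation; "force": force on the tool from outside, world axes, zero at the start; "moment": the same for the moment, N m; "opening": opening from 0.0 (shut) to 1.0 (fully open).
Only numpy, scipy, OpenCV 4.12 (cv2) and the standard library are available. Lean on these libraries where they do the work, as an engineer would, in place of code of your own. Each camera call takes 0.05 s, during which the arm holds its last target.

TASK

Lift the green driver board by its heat sink and set it down gently on the rails of the blue board holder, on its four white feet, between the two jaws and in line with the tube. Then squeeze in the brass button on the side of the holder's sliding tube and push the tube in to its next hole, so that the jaws clamp the board and the button springs out again; stop as soon as it clicks, because forcing the tube against the button bends it. Leave the reel, the tin and the marker where they are.

Things in the scene. Friction and masses are not known exactly. Their poses are not given: they have to be found in the camera images.
- holder: Blue board holder, fixed to the bench, 0.39 m long. Origin on the bench under the tube's axis; x runs level along the tube from the blue end block to its free end, z up. Two aluminium rails for the board: top z=46 mm, |y|=14 to 36, x=-175 to -3. Jaws stand 20 mm over the rails, 62 mm wide, faces at x=-135 (sprung jaw) and x=+1 (tube's jaw, at the start).
- tube (a joint): How far the outer tube is pushed in, in m: 0 now (button in first hole), growing toward the end block (holder -x). Tube 24x24 mm, axis z=30; its jaw is fixed to it. Tail piece plugged on under a black ring more or less far, so the next hole comes after 40 to 64 mm: find it by feel. Greased: pushed slowly it takes 2 to 5 N (more when fast), and 8 to 14 N once the board meets the sprung jaw.
- sprung_jaw (a joint): How far the sprung jaw by the end block is pushed back, in m: 0 free, 0.029 at its stop; 5 N to start, then 0.08 N per mm. With the tube latched it keeps pressing the board; if the tube is not latched it pushes board and tube out again when they are let go.
- button_spot (a point): Middle of the brass button (dome 10 mm across) at the tube's side facing holder -y, z=30 mm. Out, the dome stands 5 mm proud; 3 N press it flush. It does not travel with the tube. Fingers closed across the tube (holder y) here hold it flush; then 5 to 9 N along x slip it under the hole's edge. It pops out by itself in the next hole (1 mm play) and stops the tube dead; over 14 N there bends it.
- board: Loose green circuit board 100x68 mm, 34.5 mm high, 0.16 to 0.3 kg, on four white feet. Origin under its centre at the feet's underside; x along its 100 mm, z up. Circuit board at z=6 to 8.5 mm; in the middle a finned heat sink to lift it by, 48 mm along x, 36 mm across y, z=8.5 to 34.5. Feet at x=+-44, y=+-26 mm, 7 mm across. Either way round will do.
- solder_reel: Reel of solder standing on the bench, 57 mm across, 46 mm high; origin under its centre. To be left alone.
- flux_tin: Small tin with a red lid, 44 mm across, 20 mm high; origin under its centre. To be left alone.
- marker_blue: Blue and black marker pen lying on the bench, 135 mm long; origin under its middle. To be left alone.

How it is judged (in metres and radians):
On the way, in this order (a step that is already met when the one before it is completed fails the run):
1. the board stands on the rails between the jaws, let go, with the tube still in its first hole (y of board in the frame of holder between -0.008 and 0.008 m and z of board in the frame of holder between 0.043 and 0.049 m and angle between board's own z axis and vertical below 0.06 rad and x of board in the frame of holder between -0.09 and -0.046 m and contact force between the fingers and board below 0.1 N and angle between the x axis of board and the x axis of holder, either way round below 0.2 rad and value of joint tube below 0.005 m), for 0.2 s.
2. the tube is on its way in, off its first hole (value of joint tube above 0.008 m), for 0.05 s.
At the end, for the whole second after the job is handed in: the tube is latched in its next hole, so that the board, let go, stays clamped between the jaws: sprung jaw pushed back over 2.5 mm; board level on the rails, within 8 mm of their middle line, in line with the tube to 0.06 rad and at rest (value of joint tube above 0.034 m and value of joint sprung_jaw above 0.0025 m and y of board in the frame of holder between -0.008 and 0.008 m and z of board in the frame of holder between 0.043 and 0.049 m and angle between board's own z axis and vertical below 0.06 rad and angle between the x axis of board and the x axis of holder, either way round below 0.06 rad and linear speed of board below 0.01 m/s); the robot touches nothing.
It fails at once if the tube is forced against the button (contact force between button and tube above 14 N).
It fails at once if the board is dropped or thrown (over 0.35 m/s while not held) (linear speed of board above 0.35 m/s and contact force between the fingers and board below 0.05 N).
It fails at once if the reel, the tin or the marker is moved more than 15 mm (distance of any of solder_reel, flux_tin, marker_blue from where it was at the start of the episode above 0.015 m).
It also fails if it takes over 64 s, if anything falls off the work surface, if the arm or the gripper's body presses on something with over 40 N, if the wrist force passes 120 N, or if a joint passes its speed limit or range.

## Working session

There is one attempt and no reset: what is moved stays moved. The work goes in short steps, Python scripts to look and compute and a tool call to move; the robot and the scene stay as the last step left them, time stands still between calls to the robot, and variables do not carry over. Pictures are saved under pics/ and viewed, and the job is handed in when it is done.

Besides the shell and the picture viewer there is one more tool, called as name([rows], argument=value, ...), one row to a line, values as JSON. apply_moves: Moves the arm, as the interface text tells. Its arguments: {"type":"object","properties":{"steps":{"type":"array"},"grip":{"type":"number"}},"required":["steps"]}

```bash
ls; mkdir -p pics; python3 - <<'E'
from rig import read_state, imaging, job, spotter
import cv2
for n in ("scene","top"):
    im=imaging.capture(n); cv2.imwrite(f"pics/{n}0.png",im[:,:,::-1])
    p=imaging.camera_params(n); print(n,p)
    for k in ("holder","board","tube","button_spot"):
        try:
            r=spotter.cut_out(k,n); print(k,[(round(d["score"],2),d["rect"]) for d in r[:3]])
        except Exception as e: print(k,e)
s=read_state(); print(s)
E
```

```text
pics
scene {'fov_y': 53.40014985992066, 'cx': 311.93608264990206, 'cy': 244.4905960397301, 'R': array([[-0.67502425, -0.73774676,  0.00848406],
       [-0.57999506,  0.52350689, -0.62413642],
       [ 0.45601316, -0.42622793, -0.78126932]]), 't': array([0.38825496, 0.31071417, 0.67606363])}
holder [(0.95, [187.3, 181.9, 194.4, 111.5])]
board [(0.76, [299.2, 266.9, 59.8, 54.0])]
tube [(0.77, [298.5, 180.4, 85.1, 49.0])]
button_spot [(0.56, [189.8, 177.4, 190.8, 116.2])]
top {'fov_y': 46.83765385961189, 'cx': 324.51705992730604, 'cy': 231.24422658057642, 'R': array([[-1.10312532e-01, -9.93896831e-01, -4.84130385e-04],
       [-9.68407848e-01,  1.07593094e-01, -2.24966587e-01],
       [ 2.23645667e-01, -2.43477982e-02, -9.74366358e-01]]), 't': array([0.08711315, 0.50853803, 0.87901581])}
holder [(0.76, [202.3, 158.8, 229.9, 66.5]), (0.55, [231.4, 170.5, 23.6, 32.2])]
board [(0.92, [272.0, 254.0, 67.2, 54.3])]
tube [(0.57, [329.1, 174.8, 105.3, 42.9])]
button_spot [(0.73, [201.9, 160.8, 233.9, 61.8])]
{'time_s': 0.5, 'joint_positions': array([-8.75213340e+01,  3.02253213e+01,  8.20887475e+01, -7.12531678e-04,
        6.76871912e+01, -1.02264114e+01]), 'qvel': array([ 0.03420407, -0.11850748, -0.09656329,  0.10775863, -0.02097016,
        0.03958275]), 'tau': array([-6.29753449e-04, -4.39603436e+01, -1.76790637e+01,  6.33648341e-02,
        5.15397952e-02, -4.87393345e-05]), 'position': array([ 0.1374916 , -0.60966427,  0.23052306]), 'tcp_rot': array([[ 2.19937259e-01, -1.24451608e-05,  9.75514019e-01],
       [-9.75514019e-01,  2.14727912e-05,  2.19937259e-01],
       [-2.36841634e-05, -1.00000000e+00, -7.41776197e-06]]), 'force': array([-0.08338544,  1.43237183,  0.52703294]), 'moment': array([-0.01434914,  0.01834509, -0.02171844]), 'opening': 1.0009787857555787}
```

View pics/scene0.png

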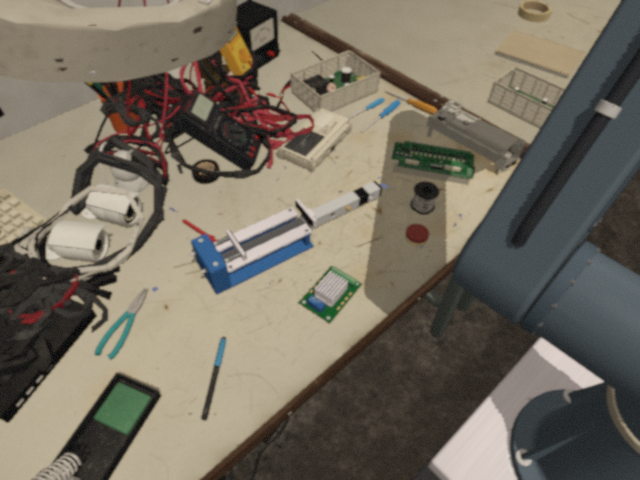

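View pics/top0.png

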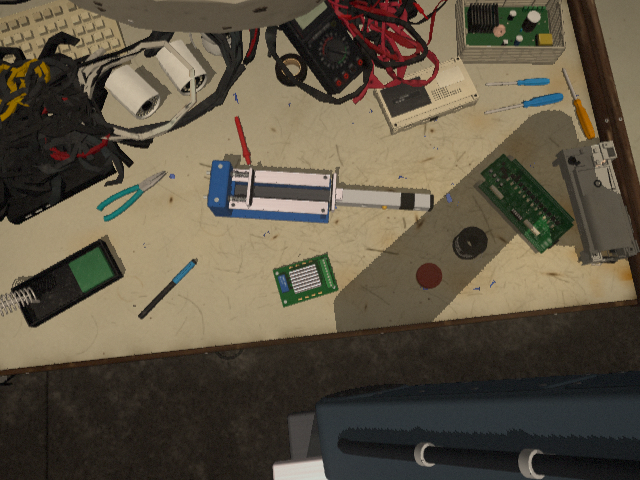

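```bash
python3 - <<'E'
import cv2
a=cv2.imread("pics/top0.png")[150:320,190:450]; cv2.imwrite("pics/top0c.png",cv2.resize(a,None,fx=3,fy=3,interpolation=cv2.INTER_CUBIC))
a=cv2.imread("pics/scene0.png")[170:330,180:400]; cv2.imwrite("pics/scene0c.png",cv2.resize(a,None,fx=3.5,fy=3.5,interpolation=cv2.INTER_CUBIC))
E
```

```text
(no output)
```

View pics/top0c.png

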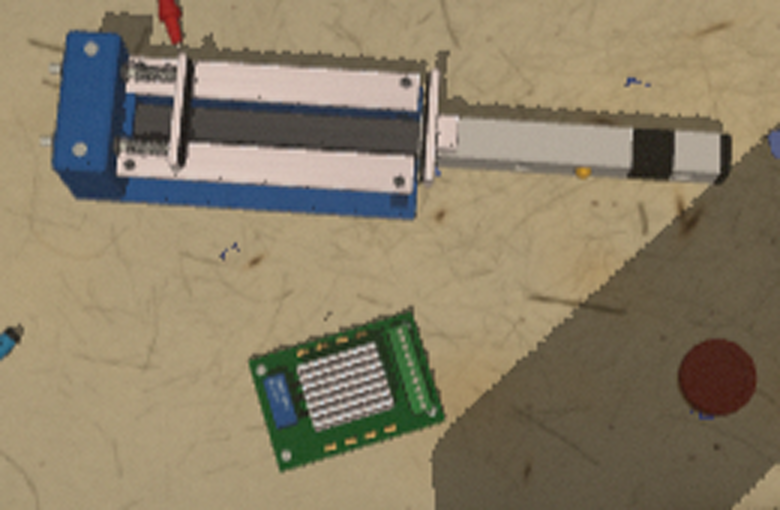

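View pics/scene0c.png

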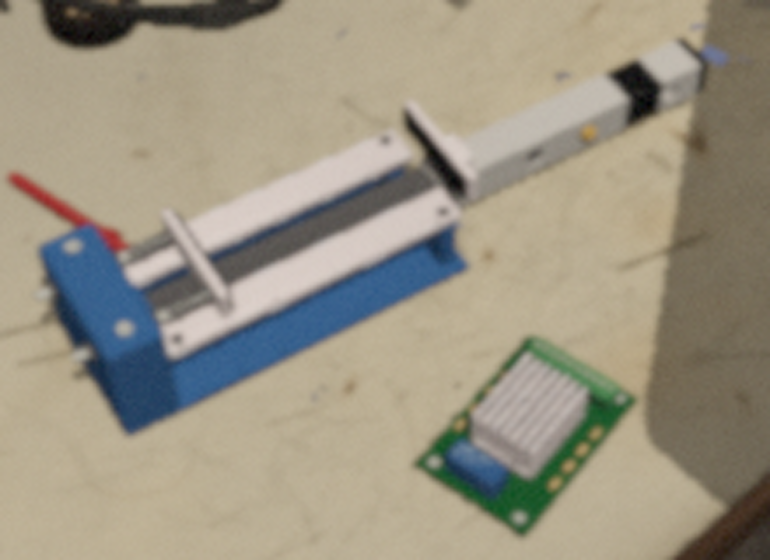

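```bash
cat > h.py <<'E'
import numpy as np
from rig import imaging
from scipy.optimize import least_squares
P={n:imaging.camera_params(n) for n in ("scene","top")}
def proj(n,X):
    p=P[n]; c=np.atleast_2d(X)@p["R"].T+p["t"]; f=240/np.tan(np.radians(p["fov_y"]/2))
    return np.c_[f*c[:,0]/c[:,2]+p["cx"],f*c[:,1]/c[:,2]+p["cy"]]
def uncrop(c,s,o): return (np.array(c,float)+.5)/s-.5+np.array(o)
def ray(n,uv,z):
    p=P[n]; f=240/np.tan(np.radians(p["fov_y"]/2)); R,t=p["R"],p["t"]
    d=R.T@np.array([(uv[0]-p["cx"])/f,(uv[1]-p["cy"])/f,1]); o=-R.T@t
    return o+d*(z-o[2])/d[2]
def place(q,X):
    c,s=np.cos(q[2]),np.sin(q[2]); X=np.atleast_2d(X)
    return np.c_[q[0]+c*X[:,0]-s*X[:,1],q[1]+s*X[:,0]+c*X[:,1],X[:,2]]
def fit(q0,obs):
    def r(q): return np.concatenate([(proj(n,place(q,X))-uv).ravel() for n,X,uv in obs])
    s=least_squares(r,q0,loss="soft_l1"); return s.x,r(s.x)
E
cat > m.py <<'E'
from h import *
T=lambda c:uncrop(c,3,(190,150)); S=lambda c:uncrop(c,3.5,(180,170))
mm=1e-3
h=[("top",(-3,36,46),T((422,73))),("top",(-3,14,46),T((418,110))),("top",(-3,-14,46),T((417,156))),("top",(-3,-36,46),T((413,193))),
("top",(-175,-36,46),T((116,177))),("top",(-135,31,66),T((187,53))),("top",(-135,-31,66),T((181,172))),
("scene",(-3,-36,46),S((461,207))),("scene",(-3,14,46),S((410,151))),("scene",(-3,36,46),S((388,132))),("scene",(-135,-31,66),S((233,298))),("scene",(-135,31,66),S((168,210))),("scene",(-175,-36,46),S((178,357)))]
h=[(n,np.array(X)*mm,uv) for n,X,uv in h]
g=ray("top",T((417,133)),.046); print("guess",g)
for sel in (None,"top","scene"):
    hh=[o for o in h if sel in (None,o[0])]
    q,r=fit([g[0],g[1],-1.6],hh); print(sel,q.round(4),np.degrees(q[2]).round(2)); print(r.reshape(-1,2).round(1).tolist())
    if sel is None: Q=q
for n,uv in(("top",T((585,172))),("scene",S((588,132)))):
    w=ray(n,uv,.030); c,s=np.cos(Q[2]),np.sin(Q[2]); d=w[:2]-Q[:2]; print("button",n,w.round(4),"holder",(c*d[0]+s*d[1]).round(4),(-s*d[0]+c*d[1]).round(4))
# board
b=[("top",(-50,34,8.5),T((249,355))),("top",(50,34,8.5),T((412,308))),("top",(50,-34,8.5),T((444,420))),("top",(-50,-34,8.5),T((281,471))),
("scene",(-50,34,8.5),S((415,463))),("scene",(50,34,8.5),S((532,337))),("scene",(50,-34,8.5),S((635,400))),("scene",(-50,-34,8.5),S((522,533)))]
b=[(n,np.array(X)*mm,uv) for n,X,uv in b]
g=ray("top",T((346,388)),.0085)
for sel in (None,"top","scene"):
    q,r=fit([g[0],g[1],-1.3],[o for o in b if sel in (None,o[0])]); print("board",sel,q.round(4),np.degrees(q[2]).round(2)); print(r.reshape(-1,2).round(1).tolist())
E
python3 m.py
```

```text
guess [0.58310406 0.01564178 0.046     ]
None [ 0.5845  0.0133 -1.728 ] -99.01
[[-1.2, -0.6], [-0.4, -1.0], [-0.8, -0.9], [-0.1, -1.0], [-0.4, -0.2], [0.5, 1.6], [-0.3, -3.4], [1.5, 2.0], [1.5, 1.2], [1.7, -0.5], [1.3, -1.4], [3.2, 0.7], [-1.0, 0.8]]
top [ 0.5828  0.0127 -1.7342] -99.36
[[-0.6, 0.2], [0.0, -0.1], [-0.4, -0.0], [0.2, -0.1], [-0.1, 0.1], [1.0, 2.0], [0.0, -3.0]]
scene [ 0.5889  0.0137 -1.7087] -97.9
[[0.0, 0.7], [-0.3, 0.2], [-0.3, -1.4], [0.5, -1.9], [1.9, 0.5], [-1.5, 0.6]]
button top [ 0.5533 -0.0803  0.03  ] holder 0.0973 -0.0162
button scene [ 0.558  -0.0794  0.03  ] holder 0.0957 -0.0117
board None [ 0.4458  0.073  -1.3953] -79.95
[[-0.6, 0.1], [-0.3, -0.0], [0.1, -0.5], [-1.0, -1.2], [0.0, -0.2], [0.4, -0.9], [1.7, -0.0], [1.0, 1.0]]
board top [ 0.445   0.0722 -1.3919] -79.75
[[-0.2, 0.6], [0.1, 0.3], [0.6, -0.2], [-0.4, -0.7]]
board scene [ 0.4467  0.0739 -1.3961] -79.99
[[-0.8, -0.2], [-0.3, -0.9], [1.0, -0.0], [0.2, 1.0]]
```

```bash
cat > ov.py <<'E'
import cv2,sys
from h import *
def box(x0,x1,y0,y1,z0,z1): return [np.array([x,y,z])*1e-3 for x in(x0,x1) for y in(y0,y1) for z in(z0,z1)]
def overlay(img,n,q,boxes,crop,s):
    x,y,w,hh=crop; a=cv2.resize(img[y:y+hh,x:x+w],None,fx=s,fy=s,interpolation=cv2.INTER_CUBIC)
    for b,col in boxes:
        uv=((proj(n,place(q,np.array(b)))+.5-np.array([x,y]))*s-.5)
        for i in range(8):
            for k in(1,2,4):
                j=i^k
                if j>i: cv2.line(a,tuple(np.round(uv[i]*8).astype(int).tolist()),tuple(np.round(uv[j]*8).astype(int).tolist()),col,1,cv2.LINE_AA,3)
    return a
HB=[(box(-175,-3,14,36,46,46),(0,0,255)),(box(-175,-3,-36,-14,46,46),(0,0,255)),(box(-140,-135,-31,31,46,66),(255,0,255)),(box(1,6,-31,31,46,66),(255,0,255)),(box(6,195,-12,12,18,42),(0,160,0))]
E
cat > o1.py <<'E'
from ov import *
import sys
q=[float(v) for v in sys.argv[1:4]]
for n,c,s in(("top",(190,150,260,80),3),("scene",(180,170,220,130),3.5)):
    cv2.imwrite(f"pics/ov_{n}_{sys.argv[4]}.png",overlay(cv2.imread(f"pics/{n}0.png"),n,q,HB,c,s))
E
python3 o1.py 0.5828 0.0127 -1.7342 a
```

```text
(no output)
```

View pics/ov_top_a.png

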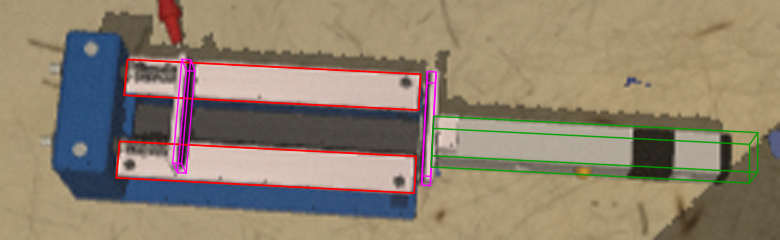

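View pics/ov_scene_a.png

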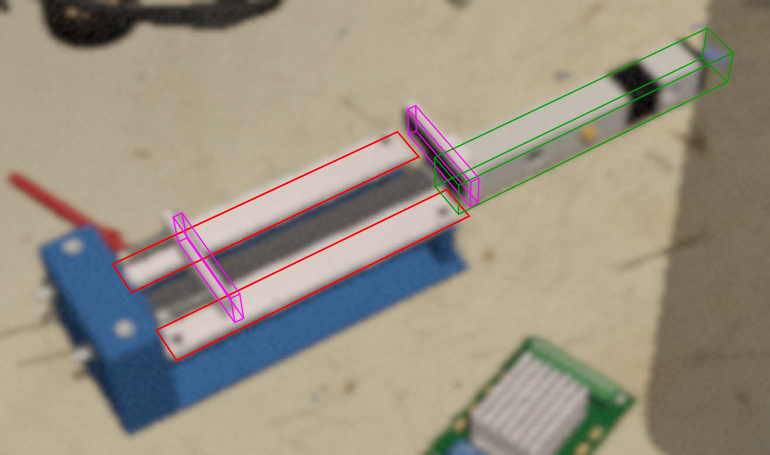

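```bash
python3 - <<'E'
from h import *
for z in(.2,.3,.4,.5,.6,.7): print(z,ray("top",(180,24),z).round(3),ray("top",(330,20),z).round(3),ray("scene",(110,80),z).round(3),ray("scene",(225,50),z).round(3))
E
sed -i '/(-135,31,66)\|(-135,-31,66)/d' m.py; sed -n 1,12p m.py
```

```text
0.2 [0.838 0.222 0.2  ] [ 0.819 -0.012  0.2  ] [0.991 0.144 0.2  ] [ 0.935 -0.084  0.2  ]
0.3 [0.769 0.2   0.3  ] [ 0.752 -0.004  0.3  ] [0.826 0.195 0.3  ] [0.78  0.012 0.3  ]
0.4 [0.7   0.178 0.4  ] [0.686 0.005 0.4  ] [0.661 0.247 0.4  ] [0.626 0.107 0.4  ]
0.5 [0.631 0.156 0.5  ] [0.619 0.013 0.5  ] [0.496 0.299 0.5  ] [0.472 0.203 0.5  ]
0.6 [0.562 0.134 0.6  ] [0.553 0.022 0.6  ] [0.33  0.351 0.6  ] [0.317 0.298 0.6  ]
0.7 [0.493 0.113 0.7  ] [0.486 0.03  0.7  ] [0.165 0.402 0.7  ] [0.163 0.394 0.7  ]
from h import *
T=lambda c:uncrop(c,3,(190,150)); S=lambda c:uncrop(c,3.5,(180,170))
mm=1e-3
h=[("top",(-3,36,46),T((422,73))),("top",(-3,14,46),T((418,110))),("top",(-3,-14,46),T((417,156))),("top",(-3,-36,46),T((413,193))),
h=[(n,np.array(X)*mm,uv) for n,X,uv in h]
g=ray("top",T((417,133)),.046); print("guess",g)
for sel in (None,"top","scene"):
    hh=[o for o in h if sel in (None,o[0])]
    q,r=fit([g[0],g[1],-1.6],hh); print(sel,q.round(4),np.degrees(q[2]).round(2)); print(r.reshape(-1,2).round(1).tolist())
    if sel is None: Q=q
for n,uv in(("top",T((585,172))),("scene",S((588,132)))):
    w=ray(n,uv,.030); c,s=np.cos(Q[2]),np.sin(Q[2]); d=w[:2]-Q[:2]; print("button",n,w.round(4),"holder",(c*d[0]+s*d[1]).round(4),(-s*d[0]+c*d[1]).round(4))
```

apply_moves([
  {"x": 36,"y": 31,"z": 0,"spin": 0.15},
  {"x": 36,"y": 31,"z": 0,"spin": 0.15},
  {"x": 36,"y": 31,"z": 0,"spin": 0.15},
  {"x": 36,"y": 31,"z": 0,"spin": 0.15},
  {"x": 36,"y": 31,"z": 0,"spin": 0.15},
  {"x": 36,"y": 31,"z": 0,"spin": 0.15},
  {"x": 36,"y": 31,"z": 0,"spin": 0.15},
  {"x": 36,"y": 31,"z": 0,"spin": 0.15},
  {"x": 36,"y": 31,"z": 0,"spin": 0.15},
  {"x": 36,"y": 31,"z": 0,"spin": 0.15},
], grip=87)

```text
time_s: 1.5
position: [0.5038, -0.2945, 0.2323]
tcp_rot: [[0.988, 0.01, -0.154], [0.154, -0.004, 0.988], [0.009, -1.0, -0.006]]
force: [0.1, -0.7, -0.1]
opening: 0.997
```

apply_moves([
  {"x": -7,"y": 45,"z": -10,"spin": 0.02},
  {"x": -7,"y": 45,"z": -10,"spin": 0},
  {"x": -7,"y": 45,"z": -10,"spin": 0},
  {"x": -7,"y": 45,"z": -10,"spin": 0},
  {"x": -7,"y": 45,"z": -10,"spin": 0},
  {"x": -7,"y": 45,"z": -10,"spin": 0},
  {"x": -7,"y": 45,"z": -10,"spin": 0},
  {"x": -7,"y": 40,"z": -10,"spin": 0},
])

```text
time_s: 2.3
position: [0.4554, 0.0704, 0.1538]
tcp_rot: [[0.984, 0.029, -0.178], [0.178, -0.013, 0.984], [0.027, -0.999, -0.018]]
force: [-0.4, 0.1, -0.3]
opening: 1.0
```

```bash
python3 - <<'E'
from rig import read_state, imaging
import cv2,numpy as np
s=read_state(); print(s["position"].round(4), np.degrees(np.arctan2(s["tcp_rot"][1,0],s["tcp_rot"][0,0])))
for n in("top","scene"):
    cv2.imwrite(f"pics/{n}1.png",imaging.capture(n)[:,:,::-1])
E
python3 - <<'E'
import cv2
a=cv2.imread("pics/top1.png")[150:350,190:450]; b=cv2.imread("pics/scene1.png")[150:350,180:440]
import numpy as np
cv2.imwrite("pics/c1.png",cv2.resize(np.hstack([a,b]),None,fx=1.53,fy=1.53,interpolation=cv2.INTER_CUBIC))
E
```

```text
[0.4554 0.0704 0.1538] 10.284258214542689
```

View pics/c1.png

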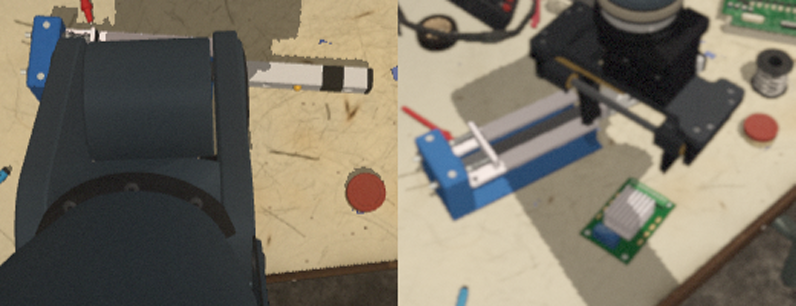

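apply_moves([
  {"x": -9,"y": -40,"z": -5,"spin": 0},
  {"x": 0,"y": 3,"z": -5,"spin": 0},
])

```text
time_s: 2.6
position: [0.4455, 0.0358, 0.1436]
tcp_rot: [[0.981, 0.028, -0.191], [0.191, -0.013, 0.981], [0.025, -1.0, -0.018]]
force: [-0.5, 0.7, -0.3]
opening: 1.0
```

apply_moves([
  {"x": 0,"y": 5,"z": -5,"spin": 0},
  {"x": 0,"y": 5,"z": -5,"spin": 0},
  {"x": 0,"y": 5,"z": -5,"spin": 0},
  {"x": 0,"y": 5,"z": -5,"spin": 0},
])

```text
time_s: 3.0
position: [0.4478, 0.0556, 0.1231]
tcp_rot: [[0.982, 0.032, -0.187], [0.187, -0.013, 0.982], [0.029, -0.999, -0.019]]
force: [0.9, 0.2, -0.6]
opening: 1.001
```

apply_moves([
  {"x": 0,"y": 4,"z": 45,"spin": 0},
  {"x": 0,"y": 4,"z": 45,"spin": 0},
])

```text
time_s: 3.2
position: [0.4426, 0.0656, 0.206]
tcp_rot: [[0.982, 0.009, -0.188], [0.188, -0.011, 0.982], [0.006, -1.0, -0.012]]
force: [1.4, 0.4, 0.5]
opening: 0.999
```

apply_moves([
  {"x": 0,"y": 0,"z": 0,"spin": 0},
  {"x": 0,"y": 0,"z": 0,"spin": 0},
])

```text
time_s: 3.4
position: [0.4458, 0.0671, 0.2096]
tcp_rot: [[0.981, 0.019, -0.191], [0.191, -0.011, 0.982], [0.016, -1.0, -0.015]]
force: [0.4, 0.5, -0.2]
opening: 1.001
```

apply_moves([
  {"x": 0,"y": 2,"z": -45,"spin": 0},
  {"x": 0,"y": 2,"z": -45,"spin": 0},
])

```text
time_s: 3.6
position: [0.4513, 0.0715, 0.122]
tcp_rot: [[0.981, 0.037, -0.192], [0.192, -0.013, 0.981], [0.034, -0.999, -0.02]]
force: [1.0, -0.8, -0.2]
opening: 0.997
```

apply_moves([
  {"x": 0,"y": 0,"z": 0,"spin": 0},
  {"x": 0,"y": 0,"z": 0,"spin": 0},
])

```text
time_s: 3.8
position: [0.446, 0.0722, 0.116]
tcp_rot: [[0.981, 0.02, -0.192], [0.193, -0.011, 0.981], [0.017, -1.0, -0.015]]
force: [-0.3, -0.3, 0.4]
opening: 1.002
```

apply_moves([
  {"x": 0,"y": 0,"z": 0,"spin": 0},
  {"x": 0,"y": 0,"z": 0,"spin": 0},
  {"x": 0,"y": 0,"z": 0,"spin": 0},
  {"x": 0,"y": 0,"z": 0,"spin": 0},
])

```text
time_s: 4.2
position: [0.4484, 0.072, 0.1206]
tcp_rot: [[0.981, 0.028, -0.192], [0.193, -0.012, 0.981], [0.025, -1.0, -0.017]]
force: [0.4, -0.3, 0.1]
opening: 1.001
```

apply_moves([
  {"x": 0,"y": 0,"z": 12,"spin": 0},
  {"x": 0,"y": 0,"z": 12,"spin": 0},
  {"x": 0,"y": 0,"z": 12,"spin": 0},
  {"x": 0,"y": 0,"z": 12,"spin": 0},
  {"x": 0,"y": 0,"z": 12,"spin": 0},
  {"x": 0,"y": 0,"z": 12,"spin": 0},
])

```text
time_s: 4.8
position: [0.4489, 0.0717, 0.199]
tcp_rot: [[0.981, 0.035, -0.192], [0.192, -0.013, 0.981], [0.032, -0.999, -0.019]]
force: [0.2, 0.1, -0.2]
opening: 1.0
```

apply_moves([
  {"x": 0,"y": 0,"z": 0,"spin": 0},
  {"x": 0,"y": 0,"z": 0,"spin": 0},
  {"x": 0,"y": 0,"z": 0,"spin": 0},
  {"x": 0,"y": 0,"z": 0,"spin": 0},
])

```text
time_s: 5.2
position: [0.4497, 0.0716, 0.2012]
tcp_rot: [[0.981, 0.041, -0.191], [0.192, -0.013, 0.981], [0.038, -0.999, -0.021]]
force: [0.1, -0.3, 0.4]
opening: 1.002
```

apply_moves([
  {"x": 0,"y": 0,"z": 0,"spin": 0},
  {"x": 0,"y": 0,"z": 0,"spin": 0},
  {"x": 0,"y": 0,"z": 0,"spin": 0},
  {"x": 0,"y": 0,"z": 0,"spin": 0},
])

```text
time_s: 5.6
position: [0.4488, 0.0716, 0.1997]
tcp_rot: [[0.981, 0.037, -0.191], [0.192, -0.013, 0.981], [0.034, -0.999, -0.02]]
force: [0.2, 0.2, 0.3]
opening: 0.998
```

apply_moves([
  {"x": 0,"y": 0,"z": 45,"spin": 0},
])

```text
time_s: 5.7
position: [0.4449, 0.0717, 0.2405]
tcp_rot: [[0.981, 0.023, -0.191], [0.192, -0.012, 0.981], [0.021, -1.0, -0.016]]
force: [0.4, -0.5, -0.1]
opening: 0.997
```

apply_moves([
  {"x": 0,"y": 0,"z": 0,"spin": 0},
])

```text
time_s: 5.8
position: [0.4488, 0.0715, 0.2445]
tcp_rot: [[0.981, 0.034, -0.191], [0.192, -0.013, 0.981], [0.031, -0.999, -0.019]]
force: [0.9, -0.2, 0.7]
opening: 1.0
```

apply_moves([
  {"x": 0,"y": 0,"z": -45,"spin": 0},
])

```text
time_s: 5.9
position: [0.4539, 0.0713, 0.2036]
tcp_rot: [[0.98, 0.049, -0.191], [0.192, -0.014, 0.981], [0.046, -0.999, -0.023]]
force: [1.0, -0.4, -1.0]
opening: 1.001
```

apply_moves([
  {"x": 0,"y": 0,"z": 0,"spin": 0},
])

```text
time_s: 6.0
position: [0.4503, 0.0715, 0.2]
tcp_rot: [[0.981, 0.039, -0.191], [0.192, -0.013, 0.981], [0.036, -0.999, -0.02]]
force: [-1.4, -0.9, -0.6]
opening: 1.001
```

apply_moves([
  {"x": 0,"y": 0,"z": 45,"spin": 0},
  {"x": 0,"y": 0,"z": 45,"spin": 0},
  {"x": 0,"y": 0,"z": 0,"spin": 0},
  {"x": 0,"y": 0,"z": 0,"spin": 0},
])

```text
time_s: 6.4
position: [0.4485, 0.0716, 0.2937]
tcp_rot: [[0.981, 0.033, -0.191], [0.192, -0.013, 0.981], [0.03, -0.999, -0.019]]
force: [-0.7, -0.4, -0.2]
opening: 1.002
```

apply_moves([
  {"x": 0,"y": 0,"z": -45,"spin": 0},
  {"x": 0,"y": 0,"z": -45,"spin": 0},
  {"x": 0,"y": 0,"z": 0,"spin": 0},
  {"x": 0,"y": 0,"z": 0,"spin": 0},
])

```text
time_s: 6.8
position: [0.4494, 0.0717, 0.2037]
tcp_rot: [[0.981, 0.038, -0.191], [0.192, -0.013, 0.981], [0.035, -0.999, -0.02]]
force: [0.2, 1.2, 1.0]
opening: 1.0
```

apply_moves([
  {"x": 0,"y": 0,"z": -45,"spin": 0},
  {"x": 0,"y": 0,"z": -45,"spin": 0},
  {"x": 0,"y": 0,"z": 0,"spin": 0},
  {"x": 0,"y": 0,"z": 0,"spin": 0},
])

```text
time_s: 7.2
position: [0.4559, 0.0713, 0.1178]
tcp_rot: [[0.98, 0.051, -0.192], [0.193, -0.014, 0.981], [0.047, -0.999, -0.023]]
force: [-0.3, -0.8, 0.1]
opening: 1.001
```

apply_moves([
  {"x": 45,"y": 0,"z": 45,"spin": 0},
  {"x": 45,"y": 0,"z": 0,"spin": 0},
  {"x": 0,"y": 0,"z": 0,"spin": 0},
  {"x": 0,"y": 0,"z": 0,"spin": 0},
])

```text
time_s: 7.6
position: [0.5382, 0.0718, 0.1656]
tcp_rot: [[0.979, 0.062, -0.192], [0.193, -0.015, 0.981], [0.058, -0.998, -0.026]]
force: [0.4, 0.6, -0.3]
opening: 0.996
```

```bash
python3 - <<'E'
from rig import read_state
import numpy as np
s=read_state(); print(s["joint_positions"].round(2),s["qvel"].round(2),s["tau"].round(2))
E
```

```text
[ -3.87  27.93 100.12  -0.79  48.37 -14.49] [ 0.01 -1.69 -4.41  0.05 -0.15  0.06] [-2.900e-01 -3.759e+01 -1.441e+01  2.000e-02 -3.100e-01  1.000e-02]
```

apply_moves([
  {"x": -45,"y": 0,"z": 0,"spin": 0},
  {"x": -45,"y": 0,"z": 0,"spin": 0},
  {"x": 0,"y": 0,"z": 0,"spin": 0},
  {"x": 0,"y": 0,"z": 0,"spin": 0},
])

```text
time_s: 8.0
position: [0.4447, 0.0719, 0.1729]
tcp_rot: [[0.979, 0.072, -0.192], [0.194, -0.015, 0.981], [0.068, -0.997, -0.029]]
force: [-0.5, 0.4, 0.0]
opening: 1.0
```

```bash
python3 - <<'E'
from rig import read_state
import numpy as np
s=read_state(); print(s["joint_positions"].round(2),s["qvel"].round(2),s["tau"].round(2))
E
```

```text
[ -4.71  21.09 112.67  -0.8   42.05 -15.29] [ 0.18 -3.14  4.88  0.    2.47 -0.14] [ 3.000e-01 -3.017e+01 -1.024e+01  2.000e-02 -3.000e-02 -0.000e+00]
```

apply_moves([
  {"x": 0,"y": 0,"z": 0,"spin": 0},
  {"x": 0,"y": 0,"z": 0,"spin": 0},
  {"x": 0,"y": 0,"z": 0,"spin": 0},
  {"x": 0,"y": 0,"z": 0,"spin": 0},
  {"x": 0,"y": 0,"z": 0,"spin": 0},
])

```text
time_s: 8.5
position: [0.4482, 0.0717, 0.1752]
tcp_rot: [[0.978, 0.079, -0.192], [0.194, -0.016, 0.981], [0.074, -0.997, -0.031]]
force: [0.7, 0.8, 1.0]
opening: 0.998
```

apply_moves([
  {"x": 0,"y": 0,"z": -5,"spin": 0},
  {"x": 0,"y": 0,"z": -10,"spin": 0},
  {"x": 0,"y": 0,"z": -20,"spin": 0},
  {"x": 0,"y": 0,"z": -25,"spin": 0},
])

```text
time_s: 8.9
position: [0.452, 0.0714, 0.1151]
tcp_rot: [[0.978, 0.087, -0.192], [0.194, -0.017, 0.981], [0.082, -0.996, -0.033]]
force: [-0.0, 0.5, 1.0]
opening: 1.0
```

apply_moves([
  {"x": 0,"y": 0,"z": 45,"spin": 0},
  {"x": 0,"y": 0,"z": 45,"spin": 0},
])

```text
time_s: 9.1
position: [0.4433, 0.0717, 0.187]
tcp_rot: [[0.981, 0.04, -0.192], [0.193, -0.013, 0.981], [0.037, -0.999, -0.02]]
force: [1.6, 0.2, 0.6]
opening: 0.994
```

apply_moves([
  {"x": 0,"y": 0,"z": 0,"spin": 0},
  {"x": 0,"y": 0,"z": 0,"spin": 0},
  {"x": 0,"y": 0,"z": 0,"spin": 0},
  {"x": 0,"y": 0,"z": 0,"spin": 0},
  {"x": 0,"y": 0,"z": 0,"spin": 0},
])

```text
time_s: 9.6
position: [0.4445, 0.0716, 0.1867]
tcp_rot: [[0.98, 0.041, -0.192], [0.193, -0.013, 0.981], [0.038, -0.999, -0.02]]
force: [0.4, 0.0, 0.3]
opening: 1.002
```

apply_moves([
  {"x": 0,"y": 0,"z": -5,"spin": 0},
  {"x": 0,"y": 0,"z": -10,"spin": 0},
  {"x": 0,"y": 0,"z": -20,"spin": 0},
  {"x": 0,"y": 0,"z": -25,"spin": 0},
  {"x": 0,"y": 0,"z": 45,"spin": 0},
  {"x": 0,"y": 0,"z": 45,"spin": 0},
  {"x": 0,"y": 0,"z": 0,"spin": 0},
  {"x": 0,"y": 0,"z": 0,"spin": 0},
  {"x": 0,"y": 0,"z": 0,"spin": 0},
  {"x": 0,"y": 0,"z": 0,"spin": 0},
  {"x": 0,"y": 0,"z": 0,"spin": 0},
])

```text
time_s: 10.7
position: [0.4374, 0.0717, 0.1972]
tcp_rot: [[0.981, 0.002, -0.192], [0.192, -0.01, 0.981], [0.0, -1.0, -0.01]]
force: [-0.1, -0.0, -0.1]
opening: 0.998
```

apply_moves([
  {"x": 1,"y": 0,"z": -3,"spin": -0.006},
  {"x": 1,"y": 0,"z": -6,"spin": -0.006},
  {"x": 1,"y": 0,"z": -9,"spin": -0.006},
  {"x": 1,"y": 0,"z": -12,"spin": 0},
  {"x": 1,"y": 0,"z": -12,"spin": 0},
  {"x": 1,"y": 0,"z": -12,"spin": 0},
  {"x": 1,"y": 0,"z": -12,"spin": 0},
  {"x": 0,"y": 0,"z": -12,"spin": 0},
  {"x": 0,"y": 0,"z": -10,"spin": 0},
  {"x": 0,"y": 0,"z": -8,"spin": 0},
  {"x": 0,"y": 0,"z": -6,"spin": 0},
  {"x": 0,"y": 0,"z": -4,"spin": 0},
])

```text
time_s: 11.9
position: [0.4438, 0.0717, 0.0808]
tcp_rot: [[0.985, -0.001, -0.17], [0.17, -0.009, 0.985], [-0.003, -1.0, -0.009]]
force: [-0.0, 0.0, -0.1]
opening: 1.0
```

```bash
python3 m.py | cut -c1-160; python3 - <<'E'
from rig import read_state, imaging
import cv2,numpy as np
cv2.imwrite("pics/scene2.png",imaging.capture("scene")[:,:,::-1])
a=cv2.imread("pics/scene2.png")[130:330,260:460]
cv2.imwrite("pics/c2.png",cv2.resize(a,None,fx=3,fy=3,interpolation=cv2.INTER_CUBIC))
E
```

```text
File "m.py", line 4
    h=[("top",(-3,36,46),T((422,73))),("top",(-3,14,46),T((418,110))),("top",(-3,-14,46),T((417,156))),("top",(-3,-36,46),T((413,193))),
      ^
SyntaxError: '[' was never closed
```

View pics/c2.png

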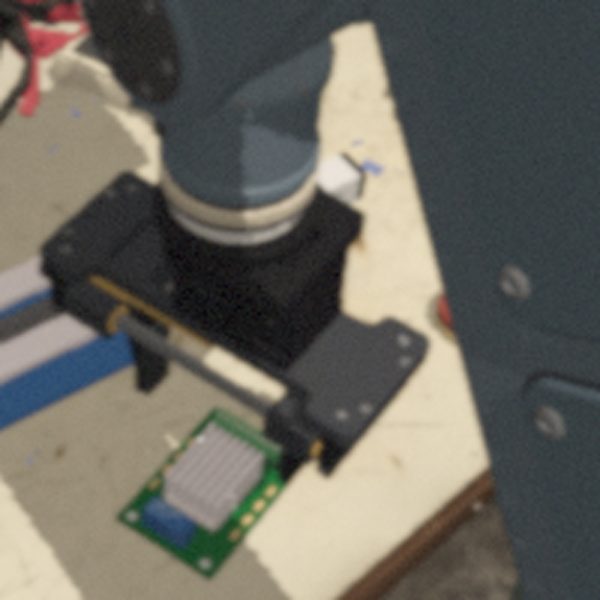

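```bash
python3 - <<'E'
s=open("m.py").read()
s=s.replace('T((413,193))),\n','T((413,193))),("top",(-175,-36,46),T((116,177))),("top",(-175,36,46),T((126,58))),\n("scene",(-3,-36,46),S((461,207))),("scene",(-3,14,46),S((410,151))),("scene",(-3,36,46),S((388,132))),("scene",(-175,-36,46),S((178,357)))]\n')
open("m.py","w").write(s)
E
python3 m.py
```

```text
guess [0.58310406 0.01564178 0.046     ]
None [ 0.5842  0.0127 -1.7287] -99.05
[[-0.8, -0.5], [-0.1, -0.9], [-0.5, -0.8], [0.3, -0.9], [-0.1, -0.1], [0.1, 0.1], [1.8, 2.0], [1.9, 1.2], [2.0, -0.5], [-0.6, 0.7]]
top [ 0.5828  0.0126 -1.7366] -99.5
[[-0.5, 0.3], [0.1, -0.1], [-0.4, -0.0], [0.3, -0.1], [-0.0, -0.1], [0.5, 0.1]]
scene [ 0.5891  0.0126 -1.7007] -97.45
[[0.5, 0.3], [0.0, -0.2], [-0.0, -1.7], [-0.5, 0.6]]
button top [ 0.5533 -0.0803  0.03  ] holder 0.0967 -0.0158
button scene [ 0.558  -0.0794  0.03  ] holder 0.095 -0.0113
board None [ 0.4458  0.073  -1.3953] -79.95
[[-0.6, 0.1], [-0.3, -0.0], [0.1, -0.5], [-1.0, -1.2], [0.0, -0.2], [0.4, -0.9], [1.7, -0.0], [1.0, 1.0]]
board top [ 0.445   0.0722 -1.3919] -79.75
[[-0.2, 0.6], [0.1, 0.3], [0.6, -0.2], [-0.4, -0.7]]
board scene [ 0.4467  0.0739 -1.3961] -79.99
[[-0.8, -0.2], [-0.3, -0.9], [1.0, -0.0], [0.2, 1.0]]
```

apply_moves([
  {"x": 0,"y": 0,"z": -6,"spin": 0},
  {"x": 1,"y": 1,"z": -9,"spin": 0.003},
  {"x": 1,"y": 1,"z": -10,"spin": 0.003},
  {"x": 0,"y": 0,"z": -10,"spin": 0},
  {"x": 0,"y": 0,"z": -8,"spin": 0},
  {"x": 0,"y": 0,"z": -6,"spin": 0},
  {"x": 0,"y": 0,"z": -4,"spin": 0},
  {"x": 0,"y": 0,"z": -2,"spin": 0},
])

```text
time_s: 12.75
position: [0.4466, 0.0739, 0.0209]
tcp_rot: [[0.984, 0.0, -0.177], [0.177, -0.009, 0.984], [-0.002, -1.0, -0.009]]
force: [-0.1, 0.2, 0.2]
opening: 0.999
```

apply_moves([
  {"x": 0,"y": 0,"z": 0,"spin": 0},
  {"x": 0,"y": 0,"z": 0,"spin": 0},
  {"x": 0,"y": 0,"z": 0,"spin": 0},
  {"x": 0,"y": 0,"z": 0,"spin": 0},
  {"x": 0,"y": 0,"z": 0,"spin": 0},
  {"x": 0,"y": 0,"z": 0,"spin": 0},
], grip=20)

```text
time_s: 13.35
position: [0.4472, 0.0738, 0.0216]
tcp_rot: [[0.984, 0.002, -0.177], [0.177, -0.01, 0.984], [0.0, -1.0, -0.01]]
force: [0.1, 0.4, -0.0]
opening: 0.539
```

apply_moves([
  {"x": 0,"y": 0,"z": 0,"spin": 0},
  {"x": 0,"y": 0,"z": 0,"spin": 0},
  {"x": 0,"y": 0,"z": 0,"spin": 0},
])

```text
time_s: 13.65
position: [0.4468, 0.0739, 0.0217]
tcp_rot: [[0.984, 0.001, -0.177], [0.177, -0.01, 0.984], [-0.0, -1.0, -0.01]]
force: [0.3, -0.0, -0.7]
opening: 0.413
```

apply_moves([
  {"x": 0,"y": 0,"z": 2,"spin": 0},
  {"x": 0,"y": 0,"z": 4,"spin": 0},
  {"x": 0,"y": 0,"z": 6,"spin": 0},
  {"x": 0,"y": 0,"z": 8,"spin": 0},
  {"x": 0,"y": 0,"z": 6,"spin": 0},
  {"x": 0,"y": 0,"z": 4,"spin": 0},
  {"x": 0,"y": 0,"z": 2,"spin": 0},
])

```text
time_s: 14.35
position: [0.4465, 0.0739, 0.0563]
tcp_rot: [[0.984, 0.001, -0.177], [0.177, -0.009, 0.984], [-0.001, -1.0, -0.009]]
force: [-0.7, -0.1, -2.6]
opening: 0.415
```

apply_moves([
  {"x": 0,"y": 0,"z": 3,"spin": 0},
  {"x": 0,"y": 0,"z": 7,"spin": -0.02},
  {"x": 3,"y": 0,"z": 8,"spin": -0.04},
  {"x": 6,"y": 0,"z": 8,"spin": -0.06},
  {"x": 10,"y": 1,"z": 7,"spin": -0.06},
  {"x": 14,"y": 1,"z": 6,"spin": -0.06},
  {"x": 16,"y": 1,"z": 3,"spin": -0.05},
  {"x": 16,"y": 1,"z": 0,"spin": -0.03},
  {"x": 16,"y": 1,"z": 0,"spin": -0.02},
  {"x": 16,"y": 0,"z": 0,"spin": 0},
  {"x": 14,"y": 0,"z": 0,"spin": 0},
  {"x": 10,"y": 0,"z": 0,"spin": 0},
])

```text
time_s: 15.55
position: [0.5657, 0.0798, 0.1032]
tcp_rot: [[0.983, -0.011, 0.184], [-0.184, -0.007, 0.983], [-0.01, -1.0, -0.009]]
force: [-0.8, 0.3, -2.1]
opening: 0.408
```

apply_moves([
  {"x": 9,"y": 0,"z": 0,"spin": 0.01},
  {"x": 7,"y": 0,"z": 0,"spin": 0.01},
  {"x": 6,"y": 0,"z": -1,"spin": 0.004},
  {"x": 4,"y": 0,"z": -1,"spin": 0},
  {"x": 2,"y": 0,"z": -1,"spin": 0},
  {"x": 0,"y": 0,"z": -1,"spin": 0},
])

```text
time_s: 16.15
position: [0.5946, 0.0798, 0.0985]
tcp_rot: [[0.987, -0.014, 0.16], [-0.16, -0.007, 0.987], [-0.013, -1.0, -0.009]]
force: [0.1, 0.4, -1.8]
opening: 0.411
```

```bash
cat > snap.py <<'E'
from rig import read_state, imaging
import cv2,numpy as np,sys
k=sys.argv[1]; n=sys.argv[2]; x,y,w,h=map(int,sys.argv[3:7])
im=imaging.capture(n)[:,:,::-1]; cv2.imwrite(f"pics/{n}{k}.png",im)
s=min(790/w,590/h)
cv2.imwrite(f"pics/c{n}{k}.png",cv2.resize(im[y:y+h,x:x+w],None,fx=s,fy=s,interpolation=cv2.INTER_CUBIC)); print("scale",s)
st=read_state(); print(st["time_s"],st["position"].round(4),np.degrees(np.arctan2(st["tcp_rot"][1,0],st["tcp_rot"][0,0])).round(2))
E
python3 snap.py 3 scene 180 150 220 150; python3 snap.py 3 top 190 130 260 150
```

```text
scale 3.590909090909091
16.2 [0.5942 0.0798 0.0983] -9.19
scale 3.0384615384615383
16.25 [0.594  0.0799 0.0984] -9.19
```

View pics/cscene3.png

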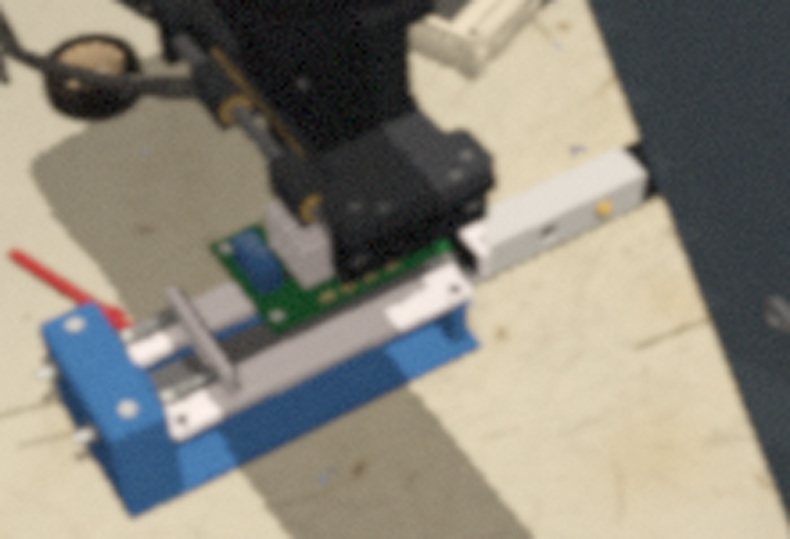

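View pics/ctop3.png

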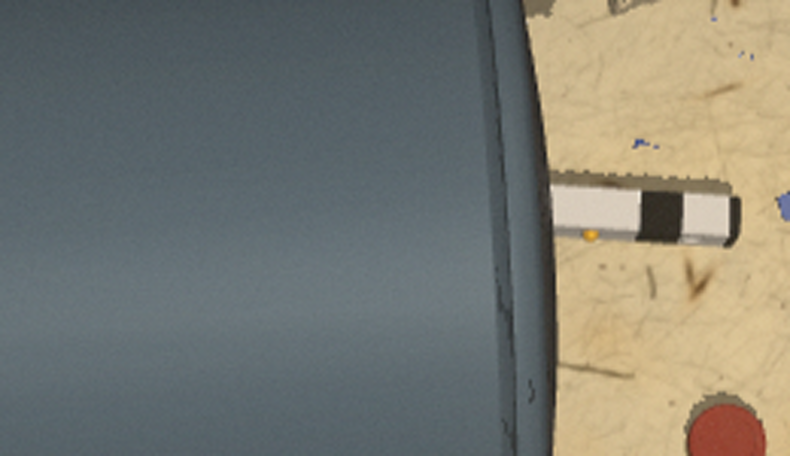

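```bash
cat > m2.py <<'E'
from ov import *
s=790/220
im=cv2.imread("pics/scene3.png")
BB=[(box(-50,50,-34,34,6,8.5),(0,255,255)),(box(-24,24,-18,18,8.5,34.5),(0,128,255))]
b=[np.array(v)+[0,0,.0767] for v in BB[0][0]],(0,255,255)
c=[np.array(v)+[0,0,.0767] for v in BB[1][0]],(0,128,255)
a=overlay(im,"scene",[0.594,0.0799,np.radians(-99.19)],[b,c],(180,150,220,150),s)
cv2.imwrite("pics/m2.png",a)
for c in ((210,243),(277,332)): print(ray("scene",uncrop(c,s,(180,150)),.0852).round(4))
print(place([0.594,0.0799,np.radians(-99.19)],np.array([[-.05,.034,.0852],[-.05,-.034,.0852]])).round(4))
E
python3 m2.py
```

```text
[0.6374 0.1219 0.0852]
[0.5707 0.1325 0.0852]
[[0.6355 0.1238 0.0852]
 [0.5684 0.1347 0.0852]]
```

View pics/m2.png

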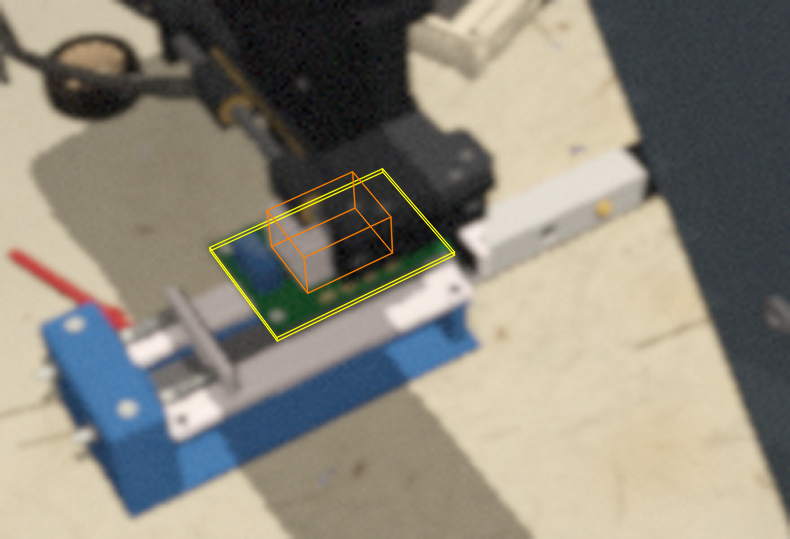

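apply_moves([
  {"x": 1,"y": 0,"z": -2,"spin": 0},
  {"x": 0,"y": 0,"z": -3,"spin": 0},
  {"x": 0,"y": 0,"z": -4,"spin": 0},
  {"x": 0,"y": 0,"z": -4,"spin": 0},
  {"x": 0,"y": 0,"z": -4,"spin": 0},
  {"x": 0,"y": 0,"z": -3,"spin": 0},
  {"x": 0,"y": 0,"z": -2,"spin": 0},
  {"x": 0,"y": 0,"z": -1,"spin": 0},
])

```text
time_s: 17.05
position: [0.5938, 0.0799, 0.073]
tcp_rot: [[0.987, -0.017, 0.159], [-0.16, -0.007, 0.987], [-0.015, -1.0, -0.009]]
force: [0.7, 0.3, -2.2]
opening: 0.412
```

apply_moves([
  {"x": 1,"y": 0,"z": -1,"spin": 0},
  {"x": 0,"y": 0,"z": -1,"spin": 0},
  {"x": 0,"y": 0,"z": -1,"spin": 0},
])

```text
time_s: 17.35
position: [0.5951, 0.0799, 0.0699]
tcp_rot: [[0.987, -0.016, 0.159], [-0.16, -0.007, 0.987], [-0.015, -1.0, -0.009]]
force: [-0.0, -0.3, -1.3]
opening: 0.413
```

apply_moves([
  {"x": 0,"y": 0,"z": -1,"spin": 0},
])

```text
time_s: 17.45
position: [0.5953, 0.0799, 0.0689]
tcp_rot: [[0.987, -0.016, 0.16], [-0.16, -0.007, 0.987], [-0.015, -1.0, -0.009]]
force: [0.3, 0.6, -2.8]
opening: 0.417
```

apply_moves([
  {"x": 0,"y": 0,"z": -1,"spin": 0},
])

```text
time_s: 17.55
position: [0.5953, 0.0799, 0.0681]
tcp_rot: [[0.987, -0.016, 0.159], [-0.16, -0.007, 0.987], [-0.015, -1.0, -0.009]]
force: [-1.0, 0.2, 4.9]
opening: 0.412
```

apply_moves([
  {"x": 0,"y": 0,"z": 0,"spin": 0},
  {"x": 0,"y": 0,"z": 0,"spin": 0},
  {"x": 0,"y": 0,"z": 0,"spin": 0},
  {"x": 0,"y": 0,"z": 0,"spin": 0},
], grip=64)

```text
time_s: 17.95
position: [0.5965, 0.0799, 0.0693]
tcp_rot: [[0.987, -0.013, 0.159], [-0.16, -0.007, 0.987], [-0.011, -1.0, -0.009]]
force: [0.1, -0.4, 0.9]
opening: 0.674
```

```bash
python3 snap.py 4 scene 180 150 220 150
```

```text
scale 3.590909090909091
18.0 [0.5966 0.0799 0.0693] -9.18
```

View pics/cscene4.png

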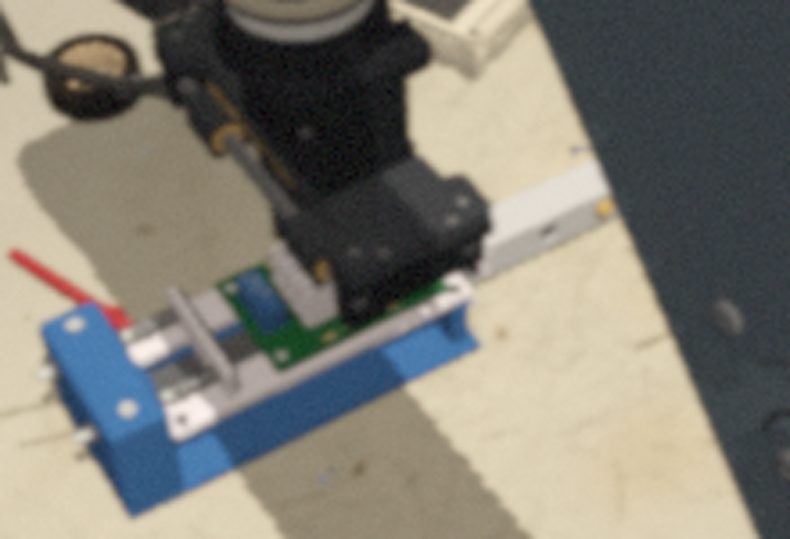

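apply_moves([
  {"x": 0,"y": 0,"z": 2,"spin": 0},
  {"x": 0,"y": 0,"z": 5,"spin": 0},
  {"x": 0,"y": 0,"z": 8,"spin": 0},
  {"x": 0,"y": 0,"z": 10,"spin": 0},
  {"x": 0,"y": 0,"z": 8,"spin": 0},
  {"x": 0,"y": -3,"z": 5,"spin": 0},
  {"x": -1,"y": -8,"z": 3,"spin": 0},
  {"x": -2,"y": -14,"z": 0,"spin": 0},
  {"x": -3,"y": -20,"z": 0,"spin": 0},
  {"x": -4,"y": -22,"z": 0,"spin": 0},
  {"x": -4,"y": -22,"z": 0,"spin": 0},
  {"x": -4,"y": -20,"z": 0,"spin": 0},
])

```text
time_s: 19.2
position: [0.5774, -0.0351, 0.1151]
tcp_rot: [[0.988, -0.011, 0.156], [-0.156, -0.008, 0.988], [-0.009, -1.0, -0.009]]
force: [0.6, 0.1, -0.6]
opening: 0.732
```

apply_moves([
  {"x": -3,"y": -16,"z": 0,"spin": 0},
  {"x": -3,"y": -11,"z": 0,"spin": 0},
  {"x": -1,"y": -7,"z": 0,"spin": 0},
  {"x": -1,"y": -4,"z": 0,"spin": 0},
  {"x": 0,"y": -2,"z": 0,"spin": 0},
  {"x": 0,"y": 0,"z": 0,"spin": 0},
])

```text
time_s: 19.8
position: [0.5666, -0.0827, 0.1141]
tcp_rot: [[0.987, -0.013, 0.162], [-0.162, -0.008, 0.987], [-0.012, -1.0, -0.01]]
force: [-0.3, -0.9, -0.4]
opening: 0.733
```

```bash
python3 snap.py 5 scene 180 150 220 150;python3 snap.py 5 top 190 130 260 150
```

```text
scale 3.590909090909091
19.85 [ 0.5665 -0.0824  0.114 ] -9.31
scale 3.0384615384615383
19.9 [ 0.5665 -0.0822  0.114 ] -9.29
```

View pics/cscene5.png

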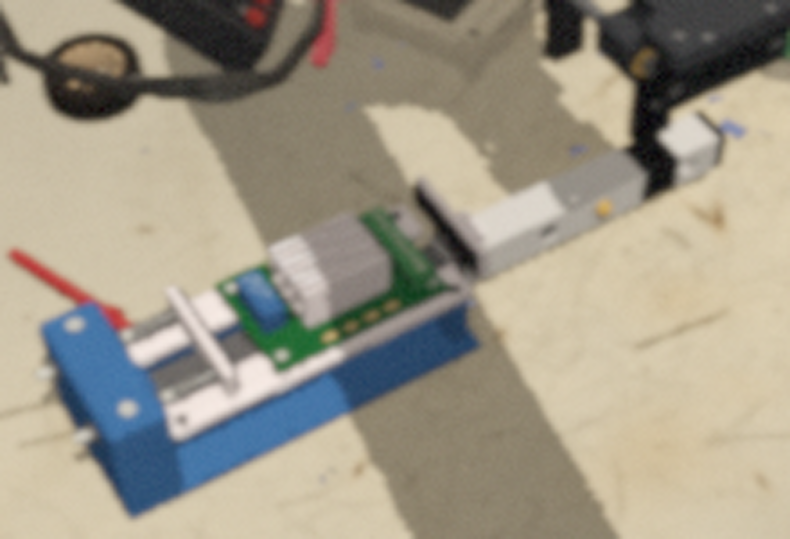

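View pics/ctop5.png

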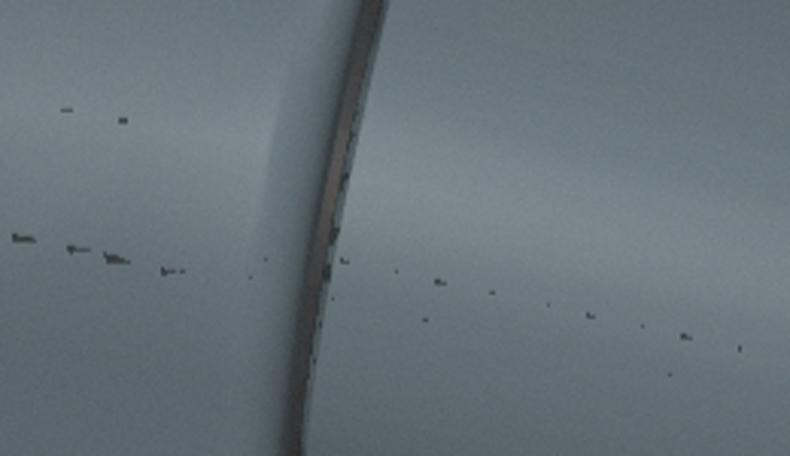

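apply_moves([
  {"x": 1,"y": 0,"z": -3,"spin": 0},
  {"x": 1,"y": 0.5,"z": -6,"spin": 0},
  {"x": 1,"y": 0.5,"z": -9,"spin": 0},
  {"x": 0,"y": 0,"z": -11,"spin": 0},
  {"x": 0,"y": 0,"z": -11,"spin": 0},
  {"x": 0,"y": 0,"z": -10,"spin": 0},
  {"x": 0,"y": 0,"z": -9,"spin": 0},
  {"x": 0,"y": 0,"z": -7,"spin": 0},
  {"x": 0,"y": 0,"z": -5,"spin": 0},
  {"x": 0,"y": 0,"z": -3,"spin": 0},
  {"x": 0,"y": 0,"z": -1,"spin": 0},
])

```text
time_s: 21.0
position: [0.5691, -0.0789, 0.0307]
tcp_rot: [[0.987, -0.016, 0.159], [-0.159, -0.006, 0.987], [-0.015, -1.0, -0.009]]
force: [-0.4, -0.3, 0.4]
opening: 0.734
```

```bash
python3 snap.py 6 scene 240 130 220 150
python3 - <<'E'
from h import *
s=790/220
C=[((218,284),(-50,34)),((278,366),(-50,-34)),((445,288),(50,-34)),((370,208),(50,34))]
obs=[("scene",np.array([x,y,54.5])*1e-3,uncrop(c,s,(180,150))) for c,(x,y) in C]
q,r=fit([.596,.08,-1.72],obs); print(q,np.degrees(q[2]),r.round(1))
for Q in ([.5891,.0126,-1.7007],[.5889,.0137,-1.7087]):
    c,s_=np.cos(Q[2]),np.sin(Q[2]); d=q[:2]-Q[:2]; print((c*d[0]+s_*d[1]).round(4),(-s_*d[0]+c*d[1]).round(4))
E
```

```text
scale 3.590909090909091
21.05 [ 0.5691 -0.0789  0.0308] -9.13
[ 0.59853385  0.08058192 -1.71328909] -98.16423393563663 [-2.4  0.1 -0.4  1.8  0.6 -0.7  1.6 -1. ]
-0.0686 0.0005
-0.0676 0.0003
```

View pics/cscene6.png

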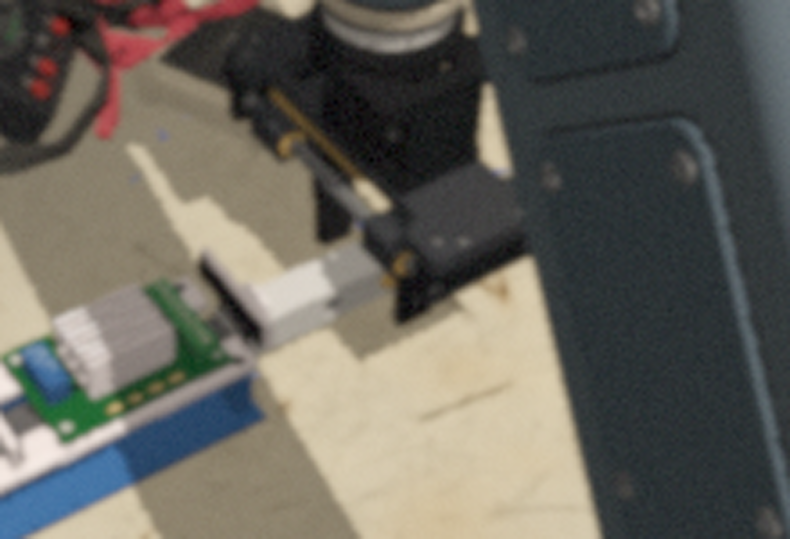

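```bash
python3 - <<'E'
import cv2
from h import *
im=cv2.imread("pics/scene6.png")[185:230,325:385]
a=cv2.resize(im,None,fx=12,fy=12,interpolation=cv2.INTER_CUBIC); a=cv2.convertScaleAbs(a,alpha=1.8,beta=20)
# expected finger inner face near tip & button, TCP known: R
R=np.array([[0.987,-0.016,0.159],[-0.159,-0.006,0.987],[-0.015,-1,-0.009]]); t=np.array([.5691,-.0789,.0308])
# near finger: tool x negative side (world -x): inner -0.032
pts=[t+R@np.array([sx,0.008,sz]) for sx in(-.032,-.047) for sz in(-.0095,.0095)]
for p in pts:
    uv=((proj("scene",p)[0]+.5-[325,185])*12-.5).round().astype(int); cv2.circle(a,tuple(int(v) for v in uv),4,(0,0,255),-1)
cv2.imwrite("pics/f6.png",a)
E
```

```text
(no output)
```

View pics/f6.png

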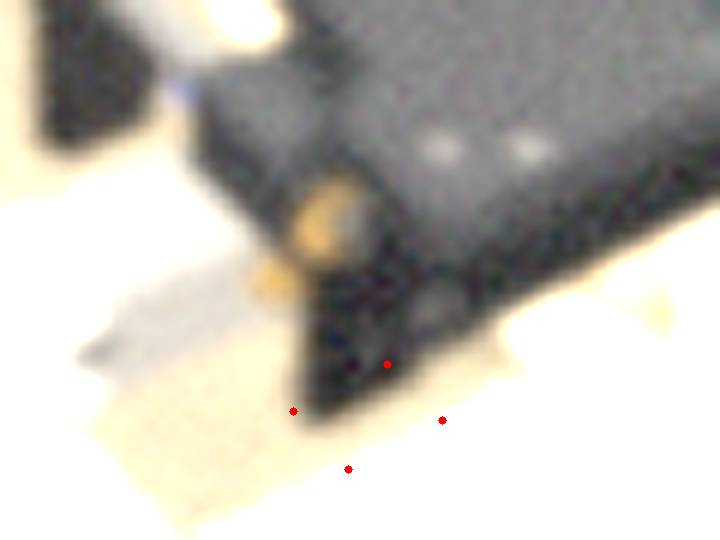

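apply_moves([
  {"x": 0.5,"y": 0,"z": -1,"spin": 0},
  {"x": 0.5,"y": 0,"z": -2,"spin": 0},
  {"x": 0,"y": 0,"z": -1,"spin": 0},
  {"x": 0,"y": 0,"z": 0,"spin": 0},
], grip=32)

```text
time_s: 21.45
position: [0.5712, -0.0792, 0.0277]
tcp_rot: [[0.987, -0.014, 0.159], [-0.159, -0.007, 0.987], [-0.012, -1.0, -0.009]]
force: [-1.1, -0.1, -0.0]
opening: 0.458
```

apply_moves([
  {"x": 0,"y": 0,"z": 0,"spin": 0},
  {"x": 0,"y": 0,"z": 0,"spin": 0},
  {"x": 0,"y": 0,"z": 0,"spin": 0},
])

```text
time_s: 21.75
position: [0.5687, -0.0788, 0.0276]
tcp_rot: [[0.987, -0.019, 0.158], [-0.158, -0.006, 0.987], [-0.018, -1.0, -0.009]]
force: [-1.8, -0.3, 0.8]
opening: 0.371
```

apply_moves([
  {"x": 0,"y": 0,"z": 0,"spin": 0},
  {"x": 0,"y": 0,"z": 0,"spin": 0},
], grip=24)

```text
time_s: 21.95
position: [0.5678, -0.0786, 0.0276]
tcp_rot: [[0.987, -0.021, 0.158], [-0.158, -0.006, 0.987], [-0.019, -1.0, -0.009]]
force: [-2.3, 0.1, 0.2]
opening: 0.292
```

apply_moves([
  {"x": 0,"y": 0,"z": 0,"spin": 0},
  {"x": 0,"y": 0,"z": 0,"spin": 0},
], grip=20)

```text
time_s: 22.15
position: [0.5683, -0.0787, 0.0276]
tcp_rot: [[0.987, -0.019, 0.159], [-0.159, -0.006, 0.987], [-0.018, -1.0, -0.009]]
force: [-2.7, 0.5, 1.6]
opening: 0.28
```

apply_moves([
  {"x": 0.2,"y": 1,"z": 0,"spin": 0},
])

```text
time_s: 22.25
position: [0.5684, -0.0782, 0.0276]
tcp_rot: [[0.987, -0.019, 0.159], [-0.159, -0.007, 0.987], [-0.018, -1.0, -0.01]]
force: [-2.3, -2.7, 0.8]
opening: 0.274
```

apply_moves([
  {"x": 0.2,"y": 1,"z": 0,"spin": 0},
])

```text
time_s: 22.35
position: [0.5685, -0.0776, 0.0276]
tcp_rot: [[0.987, -0.02, 0.159], [-0.159, -0.007, 0.987], [-0.018, -1.0, -0.01]]
force: [-3.8, -2.9, 0.8]
opening: 0.277
```

apply_moves([
  {"x": 0.2,"y": 1,"z": 0,"spin": 0},
])

```text
time_s: 22.45
position: [0.5686, -0.0769, 0.0276]
tcp_rot: [[0.987, -0.02, 0.159], [-0.159, -0.008, 0.987], [-0.018, -1.0, -0.011]]
force: [-2.9, -3.3, 0.6]
opening: 0.276
```

apply_moves([
  {"x": 0.2,"y": 1,"z": 0,"spin": 0},
  {"x": 0.2,"y": 1,"z": 0,"spin": 0},
  {"x": 0.2,"y": 1,"z": 0,"spin": 0},
])

```text
time_s: 22.75
position: [0.5689, -0.0757, 0.0276]
tcp_rot: [[0.987, -0.021, 0.157], [-0.157, -0.011, 0.987], [-0.019, -1.0, -0.014]]
force: [-4.5, -6.1, 0.3]
opening: 0.278
```

apply_moves([
  {"x": 0.2,"y": 1.5,"z": 0,"spin": 0},
  {"x": 0.2,"y": 1.5,"z": 0,"spin": 0},
  {"x": 0.2,"y": 1.5,"z": 0,"spin": 0},
])

```text
time_s: 23.05
position: [0.5689, -0.0754, 0.0276]
tcp_rot: [[0.988, -0.022, 0.155], [-0.155, -0.017, 0.988], [-0.019, -1.0, -0.02]]
force: [-4.4, -8.9, -0.1]
opening: 0.277
```

apply_moves([
  {"x": 0.3,"y": 1.8,"z": 0,"spin": 0},
])

```text
time_s: 23.15
position: [0.5689, -0.0753, 0.0276]
tcp_rot: [[0.988, -0.022, 0.154], [-0.154, -0.019, 0.988], [-0.019, -1.0, -0.023]]
force: [-5.1, -9.2, 0.1]
opening: 0.272
```

apply_moves([
  {"x": 0.3,"y": 1.9,"z": 0,"spin": 0},
])

```text
time_s: 23.25
position: [0.569, -0.0753, 0.0276]
tcp_rot: [[0.988, -0.023, 0.153], [-0.154, -0.022, 0.988], [-0.019, -0.999, -0.025]]
force: [-5.8, -8.6, -0.0]
opening: 0.274
```

```bash
python3 snap.py 7 scene 240 130 220 150
python3 - <<'E'
import cv2,numpy as np
a=cv2.imread("pics/scene6.png")[185:250,290:350]; b=cv2.imread("pics/scene7.png")[185:250,290:350]
c=cv2.imread("pics/scene7.png")[185:250,325:385]
cv2.imwrite("pics/f7.png",np.hstack([cv2.resize(x,None,fx=4.4,fy=4.4,interpolation=cv2.INTER_CUBIC) for x in(a,b,c)]))
E
```

```text
scale 3.590909090909091
23.3 [ 0.5689 -0.0753  0.0276] -8.84
```

View pics/f7.png

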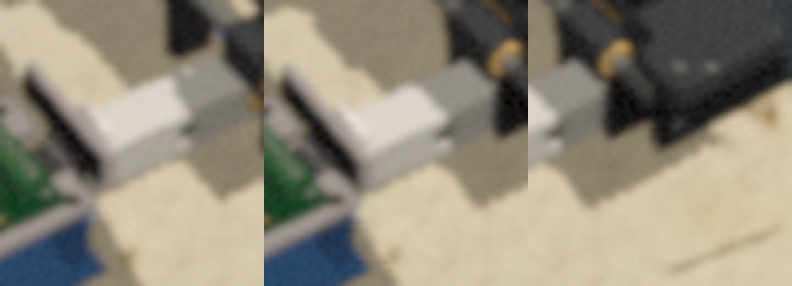

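```bash
python3 - <<'E'
import cv2,numpy as np
a=cv2.imread("pics/scene6.png",0); b=cv2.imread("pics/scene7.png",0)
def shift(x,y,w,h,m=6):
    up=8
    t=cv2.resize(a[y:y+h,x:x+w],None,fx=up,fy=up,interpolation=cv2.INTER_CUBIC); s=cv2.resize(b[y-m:y+h+m,x-m:x+w+m],None,fx=up,fy=up,interpolation=cv2.INTER_CUBIC)
    r=cv2.matchTemplate(s,t,cv2.TM_CCOEFF_NORMED); _,v,_,l=cv2.minMaxLoc(r); return np.array(l)/up-m,v
for nm,bx in dict(jaw=(292,198,18,30),tubejawend=(300,205,22,22),hole=(322,203,14,20),block=(190,235,40,40),board=(240,210,40,35),sjaw=(222,228,30,35)).items(): print(nm,*shift(*bx))
E
```

```text
jaw [-1.375  0.5  ] 0.9752741456031799
tubejawend [-1.375  0.625] 0.9878290891647339
hole [-2.  1.] 0.9613512754440308
block [0. 0.] 0.9991065859794617
board [-0.375  0.125] 0.9696682095527649
sjaw [0. 0.] 0.9994926452636719
```

apply_moves([
  {"x": 0.3,"y": 2.2,"z": 0,"spin": 0},
])

```text
time_s: 23.4
position: [0.569, -0.0752, 0.0276]
tcp_rot: [[0.988, -0.024, 0.152], [-0.153, -0.025, 0.988], [-0.019, -0.999, -0.028]]
force: [-5.6, -10.7, -0.1]
opening: 0.276
```

apply_moves([
  {"x": 0.4,"y": 2.4,"z": 0,"spin": 0},
])

```text
time_s: 23.5
position: [0.569, -0.0752, 0.0276]
tcp_rot: [[0.988, -0.024, 0.151], [-0.152, -0.028, 0.988], [-0.02, -0.999, -0.031]]
force: [-5.7, -12.5, 0.3]
opening: 0.273
```

apply_moves([
  {"x": 0,"y": 0,"z": 0,"spin": 0},
  {"x": 0,"y": -0.5,"z": 0,"spin": 0},
])

```text
time_s: 23.7
position: [0.5688, -0.0757, 0.0276]
tcp_rot: [[0.988, -0.024, 0.154], [-0.155, -0.027, 0.988], [-0.02, -0.999, -0.03]]
force: [-3.7, -2.0, -0.7]
opening: 0.279
```

apply_moves([
  {"x": 0,"y": 0,"z": 0,"spin": 0},
  {"x": 0,"y": 0,"z": 0,"spin": 0},
  {"x": 0,"y": 0,"z": 0,"spin": 0},
], grip=46)

```text
time_s: 24.0
position: [0.5712, -0.075, 0.0279]
tcp_rot: [[0.988, -0.02, 0.153], [-0.153, -0.027, 0.988], [-0.015, -0.999, -0.029]]
force: [0.0, -0.4, -0.5]
opening: 0.46
```

```bash
python3 snap.py 8 scene 300 170 90 66
```

```text
scale 8.777777777777779
24.05 [ 0.5712 -0.075   0.028 ] -8.83
```

View pics/cscene8.png

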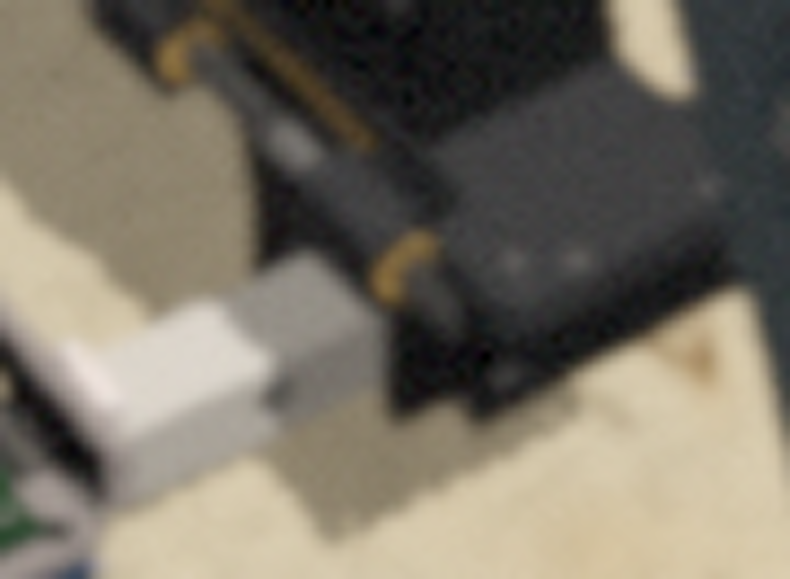

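apply_moves([
  {"x": -1,"y": -2,"z": 0,"spin": -0.004},
  {"x": -1,"y": -3,"z": 0,"spin": -0.004},
  {"x": -1,"y": -2,"z": 0,"spin": 0},
  {"x": -0.5,"y": -1,"z": 0,"spin": 0},
])

```text
time_s: 24.45
position: [0.5684, -0.0831, 0.0281]
tcp_rot: [[0.987, -0.018, 0.16], [-0.161, -0.027, 0.987], [-0.014, -0.999, -0.029]]
force: [0.2, 0.2, -0.4]
opening: 0.531
```

apply_moves([
  {"x": 0,"y": 0,"z": 0,"spin": 0},
  {"x": 0,"y": 0,"z": 0,"spin": 0},
], grip=36)

```text
time_s: 24.65
position: [0.5682, -0.0834, 0.0281]
tcp_rot: [[0.987, -0.018, 0.161], [-0.161, -0.027, 0.987], [-0.014, -0.999, -0.029]]
force: [-0.1, 0.5, 0.1]
opening: 0.444
```

apply_moves([
  {"x": 0,"y": 0,"z": 0,"spin": 0},
  {"x": 0,"y": 0,"z": 0,"spin": 0},
  {"x": 0,"y": 0,"z": 0,"spin": 0},
], grip=28)

```text
time_s: 24.95
position: [0.5683, -0.0834, 0.0281]
tcp_rot: [[0.987, -0.018, 0.161], [-0.161, -0.027, 0.987], [-0.014, -0.999, -0.029]]
force: [-0.1, 0.5, 0.3]
opening: 0.329
```

apply_moves([
  {"x": 0,"y": 0,"z": 0,"spin": 0},
  {"x": 0,"y": 0,"z": 0,"spin": 0},
  {"x": 0,"y": 0,"z": 0,"spin": 0},
], grip=20)

```text
time_s: 25.25
position: [0.5674, -0.0832, 0.0281]
tcp_rot: [[0.987, -0.02, 0.162], [-0.162, -0.026, 0.986], [-0.015, -0.999, -0.029]]
force: [-0.9, -0.1, -0.0]
opening: 0.277
```

apply_moves([
  {"x": 0.2,"y": 1,"z": 0,"spin": 0},
  {"x": 0.2,"y": 1,"z": 0,"spin": 0},
])

```text
time_s: 25.45
position: [0.5676, -0.0829, 0.0281]
tcp_rot: [[0.987, -0.02, 0.161], [-0.161, -0.029, 0.986], [-0.015, -0.999, -0.032]]
force: [-2.4, -4.9, 1.4]
opening: 0.277
```

apply_moves([
  {"x": 0.2,"y": 1,"z": 0,"spin": 0},
  {"x": 0.2,"y": 1,"z": 0,"spin": 0},
])

```text
time_s: 25.65
position: [0.5676, -0.0828, 0.0281]
tcp_rot: [[0.987, -0.021, 0.16], [-0.161, -0.032, 0.987], [-0.016, -0.999, -0.035]]
force: [-2.4, -4.8, 0.1]
opening: 0.278
```

apply_moves([
  {"x": 0.3,"y": 1.8,"z": 0,"spin": 0},
])

```text
time_s: 25.75
position: [0.5676, -0.0825, 0.0281]
tcp_rot: [[0.987, -0.022, 0.159], [-0.16, -0.034, 0.987], [-0.016, -0.999, -0.037]]
force: [-3.7, -8.6, 0.0]
opening: 0.272
```

apply_moves([
  {"x": 0.4,"y": 2.2,"z": 0,"spin": 0},
])

```text
time_s: 25.85
position: [0.5677, -0.0823, 0.0281]
tcp_rot: [[0.987, -0.022, 0.158], [-0.159, -0.037, 0.987], [-0.016, -0.999, -0.04]]
force: [-3.9, -9.9, -0.4]
opening: 0.274
```

apply_moves([
  {"x": 0.4,"y": 2.5,"z": 0,"spin": 0},
])

```text
time_s: 25.95
position: [0.5677, -0.0822, 0.0281]
tcp_rot: [[0.987, -0.023, 0.157], [-0.158, -0.04, 0.987], [-0.017, -0.999, -0.043]]
force: [-4.5, -10.5, -0.0]
opening: 0.274
```

apply_moves([
  {"x": 0.4,"y": 2.7,"z": 0,"spin": 0},
])

```text
time_s: 26.05
position: [0.5677, -0.0821, 0.0281]
tcp_rot: [[0.988, -0.024, 0.156], [-0.157, -0.043, 0.987], [-0.017, -0.999, -0.047]]
force: [-4.7, -11.6, -0.6]
opening: 0.274
```

```bash
python3 snap.py 9 scene 300 170 90 66; cat > sh.py <<'E'
import cv2,numpy as np,sys
a=cv2.imread(sys.argv[1],0); b=cv2.imread(sys.argv[2],0)
def shift(x,y,w,h,m=6):
    up=8
    t=cv2.resize(a[y:y+h,x:x+w],None,fx=up,fy=up,interpolation=cv2.INTER_CUBIC); s=cv2.resize(b[y-m:y+h+m,x-m:x+w+m],None,fx=up,fy=up,interpolation=cv2.INTER_CUBIC)
    r=cv2.matchTemplate(s,t,cv2.TM_CCOEFF_NORMED); _,v,_,l=cv2.minMaxLoc(r); return np.array(l)/up-m,v
for nm,bx in dict(jaw=(292,198,18,30),tubejawend=(300,205,22,22),board=(240,210,40,35),sjaw=(222,228,30,35)).items(): print(nm,*shift(*bx))
E
for k in 7 8 9; do python3 sh.py pics/scene6.png pics/scene$k.png; done; python3 sh.py pics/scene0.png pics/scene6.png;  python3 sh.py pics/scene0.png pics/scene5.png
```

```text
scale 8.777777777777779
26.1 [ 0.5677 -0.0821  0.0281] -9.01
jaw [-1.375  0.5  ] 0.9752741456031799
tubejawend [-1.375  0.625] 0.9878290891647339
board [-0.375  0.125] 0.9696682095527649
sjaw [0. 0.] 0.9994926452636719
jaw [-0.75  0.5 ] 0.9749156832695007
tubejawend [-0.875  0.625] 0.9839452505111694
board [-0.375  0.125] 0.9612749218940735
sjaw [0. 0.] 0.9994260668754578
jaw [-1.375  0.5  ] 0.9759441614151001
tubejawend [-1.375  0.625] 0.9883701205253601
board [-0.375  0.125] 0.9734119772911072
sjaw [0. 0.] 0.9994666576385498
jaw [0.375 0.25 ] 0.8763980865478516
tubejawend [0.5 0. ] 0.9195438623428345
board [6.    3.625] 0.3708697259426117
sjaw [-0.375  0.   ] 0.7421441078186035
jaw [0.25  0.125] 0.8735338449478149
tubejawend [0.5 0. ] 0.9148111939430237
board [6.    3.625] 0.3706533908843994
sjaw [-0.375  0.   ] 0.7420661449432373
```

apply_moves([
  {"x": 0.5,"y": 3.0,"z": 0,"spin": 0},
])

```text
time_s: 26.2
position: [0.5678, -0.082, 0.0281]
tcp_rot: [[0.988, -0.025, 0.155], [-0.156, -0.047, 0.987], [-0.017, -0.999, -0.05]]
force: [-4.7, -13.0, -0.5]
opening: 0.277
```

apply_moves([
  {"x": 0.5,"y": 3.1,"z": 0,"spin": 0},
])

```text
time_s: 26.3
position: [0.5678, -0.0819, 0.0281]
tcp_rot: [[0.988, -0.026, 0.154], [-0.155, -0.051, 0.987], [-0.018, -0.998, -0.054]]
force: [-4.9, -12.0, -0.6]
opening: 0.272
```

apply_moves([
  {"x": -1,"y": 0,"z": 0,"spin": 0},
  {"x": -1.5,"y": 0,"z": 0,"spin": 0},
  {"x": -1.5,"y": 0,"z": 0,"spin": 0},
  {"x": -1.5,"y": 0,"z": 0,"spin": 0},
])

```text
time_s: 26.7
position: [0.5674, -0.083, 0.0281]
tcp_rot: [[0.987, -0.014, 0.16], [-0.16, -0.051, 0.986], [-0.006, -0.999, -0.052]]
force: [4.3, -0.6, -4.2]
opening: 0.278
```

apply_moves([
  {"x": -1.2,"y": 0,"z": 0,"spin": 0},
  {"x": -1.2,"y": 0,"z": 0,"spin": 0},
  {"x": 0,"y": 0,"z": 0,"spin": 0},
])

```text
time_s: 27.0
position: [0.5675, -0.083, 0.0281]
tcp_rot: [[0.987, -0.01, 0.16], [-0.16, -0.052, 0.986], [-0.001, -0.999, -0.053]]
force: [2.1, -2.2, -2.7]
opening: 0.271
```

apply_moves([
  {"x": 0.2,"y": 1,"z": 0,"spin": 0},
  {"x": 0.3,"y": 1.5,"z": 0,"spin": 0},
])

```text
time_s: 27.2
position: [0.5676, -0.0825, 0.0282]
tcp_rot: [[0.987, -0.011, 0.158], [-0.159, -0.055, 0.986], [-0.002, -0.998, -0.056]]
force: [1.8, -8.7, -4.2]
opening: 0.279
```

apply_moves([
  {"x": 0.3,"y": 2,"z": 0,"spin": 0},
])

```text
time_s: 27.3
position: [0.5676, -0.0823, 0.0282]
tcp_rot: [[0.988, -0.012, 0.157], [-0.157, -0.058, 0.986], [-0.002, -0.998, -0.059]]
force: [0.9, -10.1, -3.6]
opening: 0.274
```

apply_moves([
  {"x": 0.4,"y": 2.5,"z": 0,"spin": 0},
])

```text
time_s: 27.4
position: [0.5677, -0.0822, 0.0282]
tcp_rot: [[0.988, -0.013, 0.156], [-0.156, -0.061, 0.986], [-0.003, -0.998, -0.062]]
force: [-0.5, -12.8, -4.1]
opening: 0.27
```

apply_moves([
  {"x": 0.4,"y": 2.8,"z": 0,"spin": 0},
])

```text
time_s: 27.5
position: [0.5677, -0.0821, 0.0282]
tcp_rot: [[0.988, -0.014, 0.154], [-0.155, -0.065, 0.986], [-0.003, -0.998, -0.066]]
force: [1.3, -13.4, -4.6]
opening: 0.268
```

apply_moves([
  {"x": 0,"y": 0,"z": 0,"spin": 0},
  {"x": 0,"y": -0.5,"z": 0,"spin": 0},
])

```text
time_s: 27.7
position: [0.5675, -0.083, 0.0282]
tcp_rot: [[0.988, -0.014, 0.157], [-0.158, -0.064, 0.985], [-0.003, -0.998, -0.066]]
force: [3.3, -0.1, -2.8]
opening: 0.275
```

apply_moves([
  {"x": 0,"y": -1,"z": 0,"spin": 0},
  {"x": 0,"y": 0,"z": 0,"spin": 0},
  {"x": 0,"y": 0,"z": 0,"spin": 0},
  {"x": 0,"y": 0,"z": 0,"spin": 0},
  {"x": 0,"y": 0,"z": 0,"spin": 0},
  {"x": 0,"y": 0,"z": 0,"spin": 0},
], grip=64)

```text
time_s: 28.3
position: [0.5619, -0.0815, 0.0282]
tcp_rot: [[0.988, -0.025, 0.149], [-0.15, -0.063, 0.987], [-0.016, -0.998, -0.066]]
force: [-1.1, -0.1, -0.2]
opening: 0.7
```

```bash
python3 snap.py 10 scene 300 170 90 66; python3 sh.py pics/scene6.png pics/scene10.png
```

```text
scale 8.777777777777779
28.35 [ 0.562  -0.0815  0.0282] -8.66
jaw [0.25 0.25] 0.9669507145881653
tubejawend [0.    0.375] 0.9834502935409546
board [-0.375  0.25 ] 0.9507167339324951
sjaw [0. 0.] 0.9994470477104187
```

View pics/cscene10.png

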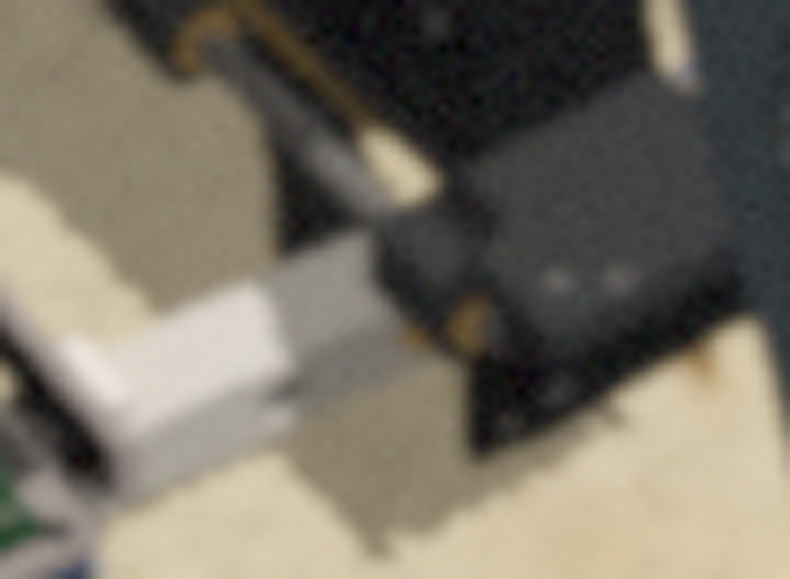

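apply_moves([
  {"x": 2,"y": 1,"z": 0,"spin": -0.004},
  {"x": 2.5,"y": 2,"z": 0,"spin": -0.004},
  {"x": 2,"y": 1,"z": 0,"spin": -0.003},
  {"x": 0.5,"y": 0.5,"z": 0,"spin": 0},
], grip=38)

```text
time_s: 28.75
position: [0.5697, -0.0767, 0.0282]
tcp_rot: [[0.987, -0.026, 0.161], [-0.162, -0.063, 0.985], [-0.015, -0.998, -0.066]]
force: [-0.1, 0.3, -0.1]
opening: 0.483
```

apply_moves([
  {"x": 0,"y": 0,"z": 0,"spin": 0},
])

```text
time_s: 28.85
position: [0.5699, -0.0765, 0.0282]
tcp_rot: [[0.987, -0.026, 0.161], [-0.162, -0.063, 0.985], [-0.015, -0.998, -0.066]]
force: [0.2, -0.0, -0.9]
opening: 0.448
```

apply_moves([
  {"x": -0.8,"y": -1,"z": 0,"spin": 0},
  {"x": 0,"y": 0,"z": 0,"spin": 0},
], grip=32)

```text
time_s: 29.05
position: [0.5685, -0.0774, 0.0281]
tcp_rot: [[0.987, -0.027, 0.16], [-0.162, -0.063, 0.985], [-0.017, -0.998, -0.066]]
force: [-2.4, 0.3, 0.7]
opening: 0.384
```

apply_moves([
  {"x": 0,"y": 0,"z": 0,"spin": 0},
  {"x": 0,"y": 0,"z": 0,"spin": 0},
], grip=28)

```text
time_s: 29.25
position: [0.5664, -0.0771, 0.0279]
tcp_rot: [[0.987, -0.032, 0.16], [-0.162, -0.062, 0.985], [-0.021, -0.998, -0.066]]
force: [-2.6, -0.0, 1.1]
opening: 0.331
```

apply_moves([
  {"x": 0,"y": 0,"z": 0,"spin": 0},
  {"x": 0,"y": 0,"z": 0,"spin": 0},
  {"x": 0,"y": 0,"z": 0,"spin": 0},
], grip=20)

```text
time_s: 29.55
position: [0.5685, -0.0775, 0.0279]
tcp_rot: [[0.986, -0.027, 0.162], [-0.163, -0.062, 0.985], [-0.016, -0.998, -0.066]]
force: [-2.0, 1.0, 0.7]
opening: 0.275
```

apply_moves([
  {"x": -1.5,"y": 0,"z": 0,"spin": 0},
  {"x": -1.5,"y": 0,"z": 0,"spin": 0},
  {"x": -1.5,"y": 0,"z": 0,"spin": 0},
  {"x": -1,"y": 0,"z": 0,"spin": 0},
])

```text
time_s: 29.95
position: [0.5683, -0.0779, 0.0279]
tcp_rot: [[0.986, -0.015, 0.164], [-0.165, -0.063, 0.984], [-0.004, -0.998, -0.065]]
force: [4.4, 0.6, -4.2]
opening: 0.274
```

apply_moves([
  {"x": 0.2,"y": 1.2,"z": 0,"spin": 0},
  {"x": 0.2,"y": 1.2,"z": 0,"spin": 0},
  {"x": 0.2,"y": 1.2,"z": 0,"spin": 0},
  {"x": 0.2,"y": 1.2,"z": 0,"spin": 0},
])

```text
time_s: 30.35
position: [0.5688, -0.0757, 0.0279]
tcp_rot: [[0.987, -0.017, 0.162], [-0.163, -0.067, 0.984], [-0.006, -0.998, -0.069]]
force: [2.4, -5.2, -2.4]
opening: 0.276
```

apply_moves([
  {"x": 0.2,"y": 1.5,"z": 0,"spin": 0},
])

```text
time_s: 30.45
position: [0.5689, -0.0752, 0.0279]
tcp_rot: [[0.987, -0.017, 0.162], [-0.163, -0.068, 0.984], [-0.006, -0.998, -0.07]]
force: [1.4, -8.2, -3.3]
opening: 0.272
```

apply_moves([
  {"x": 0.3,"y": 2.0,"z": 0,"spin": 0},
])

```text
time_s: 30.55
position: [0.5689, -0.0748, 0.0279]
tcp_rot: [[0.987, -0.018, 0.161], [-0.162, -0.071, 0.984], [-0.006, -0.997, -0.073]]
force: [1.7, -9.0, -2.8]
opening: 0.271
```

apply_moves([
  {"x": 0.3,"y": 2.3,"z": 0,"spin": 0},
])

```text
time_s: 30.65
position: [0.569, -0.0742, 0.0279]
tcp_rot: [[0.987, -0.018, 0.16], [-0.161, -0.073, 0.984], [-0.006, -0.997, -0.075]]
force: [0.9, -10.4, -2.8]
opening: 0.273
```

apply_moves([
  {"x": 0.3,"y": 2.3,"z": 0,"spin": 0},
])

```text
time_s: 30.75
position: [0.5691, -0.0735, 0.0279]
tcp_rot: [[0.987, -0.019, 0.16], [-0.161, -0.075, 0.984], [-0.007, -0.997, -0.077]]
force: [1.4, -4.7, -2.3]
opening: 0.272
```

apply_moves([
  {"x": 0.3,"y": 2.3,"z": 0,"spin": 0},
])

```text
time_s: 30.85
position: [0.5694, -0.0721, 0.0279]
tcp_rot: [[0.987, -0.019, 0.161], [-0.162, -0.075, 0.984], [-0.006, -0.997, -0.077]]
force: [1.9, -5.8, -3.1]
opening: 0.274
```

apply_moves([
  {"x": 0.4,"y": 2.5,"z": 0,"spin": 0},
  {"x": 0.4,"y": 2.5,"z": 0,"spin": 0},
  {"x": 0.4,"y": 2.5,"z": 0,"spin": 0},
  {"x": 0.4,"y": 2.5,"z": 0,"spin": 0},
])

```text
time_s: 31.25
position: [0.5706, -0.065, 0.0279]
tcp_rot: [[0.987, -0.019, 0.162], [-0.163, -0.078, 0.983], [-0.006, -0.997, -0.08]]
force: [0.8, -6.0, -3.6]
opening: 0.273
```

apply_moves([
  {"x": 0.4,"y": 2.5,"z": 0,"spin": 0},
  {"x": 0.4,"y": 2.5,"z": 0,"spin": 0},
  {"x": 0.4,"y": 2.5,"z": 0,"spin": 0},
  {"x": 0.4,"y": 2.5,"z": 0,"spin": 0},
])

```text
time_s: 31.65
position: [0.5719, -0.0581, 0.028]
tcp_rot: [[0.986, -0.02, 0.163], [-0.164, -0.082, 0.983], [-0.006, -0.996, -0.084]]
force: [0.6, -6.1, -3.5]
opening: 0.277
```

apply_moves([
  {"x": 0.5,"y": 3,"z": 0,"spin": 0},
  {"x": 0.5,"y": 3,"z": 0,"spin": 0},
  {"x": 0.5,"y": 3,"z": 0,"spin": 0},
])

```text
time_s: 31.95
position: [0.5728, -0.0524, 0.028]
tcp_rot: [[0.986, -0.02, 0.163], [-0.164, -0.086, 0.983], [-0.006, -0.996, -0.088]]
force: [-0.6, -6.9, -3.3]
opening: 0.279
```

apply_moves([
  {"x": 0.5,"y": 3,"z": 0,"spin": 0},
  {"x": 0.5,"y": 3,"z": 0,"spin": 0},
  {"x": 0.5,"y": 3,"z": 0,"spin": 0},
])

```text
time_s: 32.25
position: [0.5738, -0.0468, 0.028]
tcp_rot: [[0.986, -0.021, 0.163], [-0.164, -0.089, 0.982], [-0.006, -0.996, -0.092]]
force: [0.8, -7.1, -2.7]
opening: 0.274
```

apply_moves([
  {"x": 0.5,"y": 3,"z": 0,"spin": 0},
  {"x": 0.5,"y": 3,"z": 0,"spin": 0},
])

```text
time_s: 32.45
position: [0.5745, -0.043, 0.028]
tcp_rot: [[0.986, -0.021, 0.163], [-0.165, -0.092, 0.982], [-0.006, -0.996, -0.094]]
force: [0.6, -6.1, -3.2]
opening: 0.272
```

apply_moves([
  {"x": 0.5,"y": 3,"z": 0,"spin": 0},
])

```text
time_s: 32.55
position: [0.5747, -0.0417, 0.028]
tcp_rot: [[0.986, -0.022, 0.163], [-0.164, -0.094, 0.982], [-0.006, -0.995, -0.097]]
force: [-0.3, -11.8, -5.2]
opening: 0.271
```

apply_moves([
  {"x": 0.5,"y": 3,"z": 0,"spin": 0},
])

```text
time_s: 32.65
position: [0.575, -0.0407, 0.028]
tcp_rot: [[0.987, -0.022, 0.162], [-0.163, -0.097, 0.982], [-0.006, -0.995, -0.099]]
force: [-0.3, -10.6, -3.7]
opening: 0.272
```

apply_moves([
  {"x": 0.5,"y": 3,"z": 0,"spin": 0},
])

```text
time_s: 32.75
position: [0.5751, -0.0398, 0.028]
tcp_rot: [[0.987, -0.023, 0.161], [-0.163, -0.1, 0.982], [-0.007, -0.995, -0.102]]
force: [-0.1, -9.8, -3.2]
opening: 0.272
```

apply_moves([
  {"x": 0.5,"y": 3,"z": 0,"spin": 0},
])

```text
time_s: 32.85
position: [0.5752, -0.039, 0.028]
tcp_rot: [[0.987, -0.024, 0.161], [-0.163, -0.102, 0.981], [-0.007, -0.994, -0.105]]
force: [-0.6, -11.9, -3.8]
opening: 0.274
```

apply_moves([
  {"x": 0.5,"y": 3,"z": 0,"spin": 0},
])

```text
time_s: 32.95
position: [0.5754, -0.0381, 0.028]
tcp_rot: [[0.987, -0.025, 0.161], [-0.162, -0.105, 0.981], [-0.007, -0.994, -0.108]]
force: [-0.3, -9.0, -3.7]
opening: 0.271
```

apply_moves([
  {"x": 0.6,"y": 3.4,"z": 0,"spin": 0},
])

```text
time_s: 33.05
position: [0.5756, -0.0371, 0.0281]
tcp_rot: [[0.987, -0.026, 0.16], [-0.162, -0.108, 0.981], [-0.008, -0.994, -0.111]]
force: [-0.2, -12.3, -4.3]
opening: 0.277
```

apply_moves([
  {"x": 0.6,"y": 3.4,"z": 0,"spin": 0},
])

```text
time_s: 33.15
position: [0.5757, -0.036, 0.0281]
tcp_rot: [[0.987, -0.027, 0.16], [-0.162, -0.111, 0.981], [-0.008, -0.994, -0.113]]
force: [-1.0, -11.7, -4.8]
opening: 0.273
```

apply_moves([
  {"x": 0.6,"y": 3.4,"z": 0,"spin": 0},
])

```text
time_s: 33.25
position: [0.5759, -0.035, 0.0281]
tcp_rot: [[0.987, -0.027, 0.159], [-0.161, -0.114, 0.98], [-0.009, -0.993, -0.116]]
force: [-0.2, -11.0, -3.4]
opening: 0.276
```

apply_moves([
  {"x": 0.6,"y": 3.4,"z": 0,"spin": 0},
])

```text
time_s: 33.35
position: [0.5761, -0.034, 0.0281]
tcp_rot: [[0.987, -0.028, 0.159], [-0.161, -0.116, 0.98], [-0.009, -0.993, -0.12]]
force: [-0.8, -11.7, -3.0]
opening: 0.272
```

apply_moves([
  {"x": 0.6,"y": 3.4,"z": 0,"spin": 0},
])

```text
time_s: 33.45
position: [0.5763, -0.033, 0.0281]
tcp_rot: [[0.987, -0.029, 0.158], [-0.161, -0.119, 0.98], [-0.01, -0.992, -0.123]]
force: [0.2, -11.4, -3.7]
opening: 0.273
```

apply_moves([
  {"x": 0.6,"y": 3.4,"z": 0,"spin": 0},
])

```text
time_s: 33.55
position: [0.5764, -0.032, 0.0281]
tcp_rot: [[0.987, -0.03, 0.158], [-0.16, -0.122, 0.979], [-0.01, -0.992, -0.126]]
force: [-0.7, -10.9, -3.4]
opening: 0.277
```

apply_moves([
  {"x": 0.6,"y": 3.4,"z": 0,"spin": 0},
])

```text
time_s: 33.65
position: [0.5766, -0.0311, 0.0281]
tcp_rot: [[0.987, -0.031, 0.157], [-0.16, -0.125, 0.979], [-0.011, -0.992, -0.129]]
force: [-0.7, -11.1, -3.1]
opening: 0.274
```

apply_moves([
  {"x": 0.6,"y": 3.4,"z": 0,"spin": 0},
])

```text
time_s: 33.75
position: [0.5768, -0.0302, 0.0281]
tcp_rot: [[0.987, -0.032, 0.157], [-0.16, -0.128, 0.979], [-0.012, -0.991, -0.132]]
force: [0.4, -11.9, -4.4]
opening: 0.272
```

apply_moves([
  {"x": 0.6,"y": 3.4,"z": 0,"spin": 0},
])

```text
time_s: 33.85
position: [0.5769, -0.0293, 0.0281]
tcp_rot: [[0.987, -0.033, 0.156], [-0.159, -0.132, 0.978], [-0.012, -0.991, -0.135]]
force: [0.3, -12.3, -3.6]
opening: 0.273
```

apply_moves([
  {"x": 0.6,"y": 3.7,"z": 0,"spin": 0},
])

```text
time_s: 33.95
position: [0.5771, -0.0282, 0.0281]
tcp_rot: [[0.987, -0.034, 0.156], [-0.159, -0.135, 0.978], [-0.013, -0.99, -0.139]]
force: [-0.6, -12.3, -3.3]
opening: 0.274
```

apply_moves([
  {"x": 0.6,"y": 3.7,"z": 0,"spin": 0},
])

```text
time_s: 34.05
position: [0.5773, -0.0271, 0.0281]
tcp_rot: [[0.987, -0.035, 0.155], [-0.158, -0.138, 0.978], [-0.013, -0.99, -0.142]]
force: [-0.9, -11.9, -5.5]
opening: 0.271
```

apply_moves([
  {"x": 0.6,"y": 3.7,"z": 0,"spin": 0},
])

```text
time_s: 34.15
position: [0.5775, -0.026, 0.0281]
tcp_rot: [[0.987, -0.037, 0.154], [-0.158, -0.141, 0.977], [-0.014, -0.989, -0.145]]
force: [-0.4, -12.6, -3.6]
opening: 0.276
```

apply_moves([
  {"x": 0.6,"y": 3.7,"z": 0,"spin": 0},
])

```text
time_s: 34.25
position: [0.5777, -0.0249, 0.0282]
tcp_rot: [[0.987, -0.037, 0.154], [-0.158, -0.145, 0.977], [-0.014, -0.989, -0.149]]
force: [-0.6, -11.8, -4.7]
opening: 0.271
```

apply_moves([
  {"x": 0.6,"y": 3.7,"z": 0,"spin": 0},
])

```text
time_s: 34.35
position: [0.5779, -0.0238, 0.0282]
tcp_rot: [[0.987, -0.038, 0.153], [-0.157, -0.148, 0.976], [-0.015, -0.988, -0.152]]
force: [-0.4, -13.3, -2.6]
opening: 0.275
```

apply_moves([
  {"x": 0.6,"y": 3.7,"z": 0,"spin": 0},
])

```text
time_s: 34.45
position: [0.5781, -0.0224, 0.0282]
tcp_rot: [[0.987, -0.039, 0.153], [-0.157, -0.151, 0.976], [-0.015, -0.988, -0.155]]
force: [-0.9, -10.7, -3.9]
opening: 0.278
```

apply_moves([
  {"x": 0.5,"y": 3.2,"z": 0,"spin": 0},
])

```text
time_s: 34.55
position: [0.5784, -0.0211, 0.0281]
tcp_rot: [[0.987, -0.04, 0.153], [-0.157, -0.153, 0.976], [-0.015, -0.987, -0.157]]
force: [0.1, -9.7, -3.7]
opening: 0.275
```

apply_moves([
  {"x": 0.5,"y": 2.8,"z": 0,"spin": 0},
])

```text
time_s: 34.65
position: [0.5785, -0.0203, 0.0282]
tcp_rot: [[0.987, -0.04, 0.153], [-0.157, -0.155, 0.975], [-0.016, -0.987, -0.16]]
force: [-0.4, -10.2, -3.4]
opening: 0.276
```

apply_moves([
  {"x": 0.5,"y": 2.8,"z": 0,"spin": 0},
])

```text
time_s: 34.75
position: [0.5787, -0.0196, 0.0282]
tcp_rot: [[0.987, -0.041, 0.152], [-0.157, -0.158, 0.975], [-0.016, -0.987, -0.162]]
force: [0.8, -10.7, -3.9]
opening: 0.271
```

```bash
python3 snap.py 11 scene 300 170 90 66
```

```text
scale 8.777777777777779
34.8 [ 0.5787 -0.0193  0.0282] -9.02
```

View pics/cscene11.png

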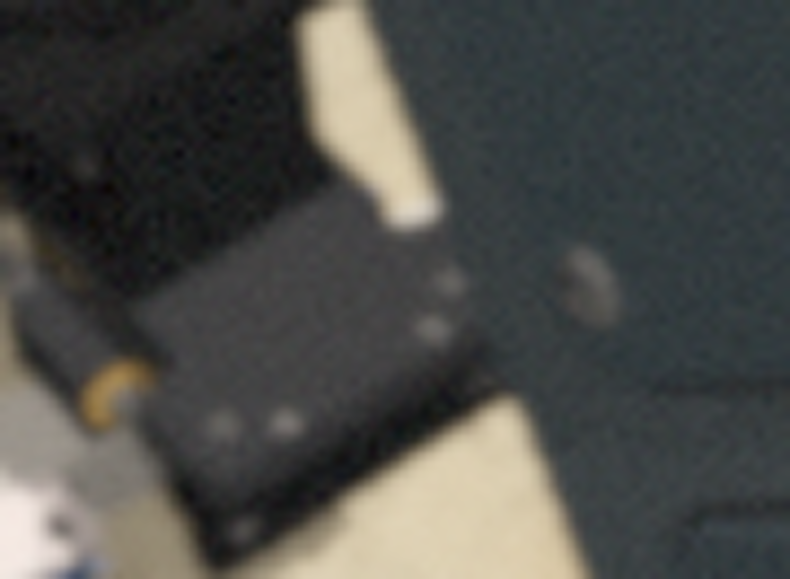

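apply_moves([
  {"x": 0.5,"y": 2.8,"z": 0,"spin": 0},
])

```text
time_s: 34.9
position: [0.5788, -0.0188, 0.0282]
tcp_rot: [[0.988, -0.042, 0.152], [-0.156, -0.16, 0.975], [-0.017, -0.986, -0.165]]
force: [-0.4, -12.1, -4.0]
opening: 0.271
```

apply_moves([
  {"x": 0.5,"y": 3,"z": 0,"spin": 0},
])

```text
time_s: 35.0
position: [0.5789, -0.0185, 0.0282]
tcp_rot: [[0.988, -0.043, 0.15], [-0.156, -0.164, 0.974], [-0.017, -0.985, -0.169]]
force: [-0.8, -14.3, -4.0]
opening: 0.269
```

apply_moves([
  {"x": 0,"y": 0,"z": 0,"spin": 0},
])

```text
time_s: 35.1
position: [0.5787, -0.0194, 0.0282]
tcp_rot: [[0.988, -0.043, 0.151], [-0.157, -0.165, 0.974], [-0.017, -0.985, -0.169]]
force: [0.8, -2.4, -2.2]
opening: 0.273
```

apply_moves([
  {"x": -0.1,"y": -0.8,"z": 0,"spin": 0},
])

```text
time_s: 35.2
position: [0.5785, -0.0204, 0.0282]
tcp_rot: [[0.987, -0.043, 0.152], [-0.157, -0.164, 0.974], [-0.017, -0.985, -0.169]]
force: [0.5, -2.2, -3.4]
opening: 0.274
```

apply_moves([
  {"x": -0.1,"y": -0.8,"z": 0,"spin": 0},
])

```text
time_s: 35.3
position: [0.5784, -0.0208, 0.0282]
tcp_rot: [[0.987, -0.042, 0.153], [-0.158, -0.163, 0.974], [-0.016, -0.986, -0.168]]
force: [0.3, -0.9, -2.4]
opening: 0.27
```

apply_moves([
  {"x": -0.1,"y": -0.8,"z": 0,"spin": 0},
])

```text
time_s: 35.4
position: [0.5784, -0.0209, 0.0282]
tcp_rot: [[0.987, -0.042, 0.154], [-0.159, -0.162, 0.974], [-0.016, -0.986, -0.167]]
force: [1.6, 0.3, -1.5]
opening: 0.272
```

apply_moves([
  {"x": -0.1,"y": -0.8,"z": 0,"spin": 0},
])

```text
time_s: 35.5
position: [0.5784, -0.0209, 0.0281]
tcp_rot: [[0.987, -0.041, 0.154], [-0.159, -0.161, 0.974], [-0.015, -0.986, -0.165]]
force: [2.2, 0.5, -2.7]
opening: 0.266
```

apply_moves([
  {"x": -0.2,"y": -1.2,"z": 0,"spin": 0},
])

```text
time_s: 35.6
position: [0.5784, -0.0211, 0.0281]
tcp_rot: [[0.987, -0.04, 0.154], [-0.159, -0.16, 0.974], [-0.015, -0.986, -0.164]]
force: [2.2, 3.4, -2.5]
opening: 0.277
```

apply_moves([
  {"x": 0,"y": 0.3,"z": 0,"spin": 0},
  {"x": 0,"y": 0,"z": 0,"spin": 0},
])

```text
time_s: 35.8
position: [0.5784, -0.021, 0.0281]
tcp_rot: [[0.987, -0.04, 0.153], [-0.158, -0.161, 0.974], [-0.015, -0.986, -0.165]]
force: [1.6, -0.5, -1.3]
opening: 0.274
```

apply_moves([
  {"x": 0,"y": 0,"z": 0,"spin": 0},
  {"x": 0,"y": 0,"z": 0,"spin": 0},
  {"x": 0,"y": 0,"z": 0,"spin": 0},
  {"x": 0,"y": 0,"z": 0,"spin": 0},
], grip=50)

```text
time_s: 36.2
position: [0.575, -0.0212, 0.0284]
tcp_rot: [[0.988, -0.048, 0.15], [-0.156, -0.162, 0.974], [-0.023, -0.986, -0.168]]
force: [0.1, -0.4, -0.8]
opening: 0.534
```

apply_moves([
  {"x": 0,"y": 0,"z": 3,"spin": 0},
  {"x": 1,"y": 0,"z": 6,"spin": 0},
  {"x": 1,"y": 0,"z": 10,"spin": 0},
  {"x": 0,"y": 0,"z": 14,"spin": 0},
  {"x": 0,"y": -3,"z": 18,"spin": 0},
  {"x": 0,"y": -6,"z": 20,"spin": 0},
  {"x": 0,"y": -12,"z": 20,"spin": 0},
  {"x": 0,"y": -20,"z": 20,"spin": 0},
  {"x": 0,"y": -28,"z": 15,"spin": 0},
  {"x": 0,"y": -35,"z": 10,"spin": 0},
  {"x": 0,"y": -40,"z": 5,"spin": 0},
  {"x": 0,"y": -40,"z": 0,"spin": 0},
])

```text
time_s: 37.4
position: [0.5773, -0.2054, 0.1884]
tcp_rot: [[0.989, -0.038, 0.14], [-0.145, -0.165, 0.976], [-0.014, -0.985, -0.169]]
force: [0.6, 0.5, -0.6]
opening: 0.576
```

apply_moves([
  {"x": -10,"y": -40,"z": 0,"spin": 0},
  {"x": -10,"y": -40,"z": 0,"spin": 0},
  {"x": -10,"y": -40,"z": 0,"spin": 0},
  {"x": -10,"y": -40,"z": 0,"spin": 0},
  {"x": -5,"y": -25,"z": 0,"spin": 0},
  {"x": 0,"y": -10,"z": 0,"spin": 0},
  {"x": 0,"y": 0,"z": 0,"spin": 0},
])

```text
time_s: 38.1
position: [0.5302, -0.4145, 0.2005]
tcp_rot: [[0.989, -0.027, 0.147], [-0.15, -0.175, 0.973], [-0.001, -0.984, -0.177]]
force: [-0.3, -0.8, 0.8]
opening: 0.575
```

```bash
python3 snap.py 12 scene 180 150 220 150; python3 snap.py 12 top 190 140 260 160
```

```text
scale 3.590909090909091
38.15 [ 0.5303 -0.4135  0.2004] -8.56
scale 3.0384615384615383
38.2 [ 0.5306 -0.4123  0.2   ] -8.49
```

View pics/cscene12.png

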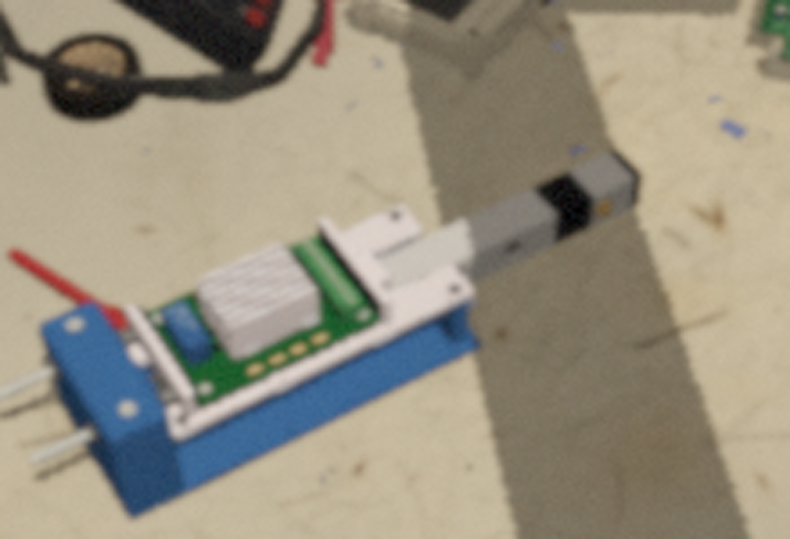

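View pics/ctop12.png

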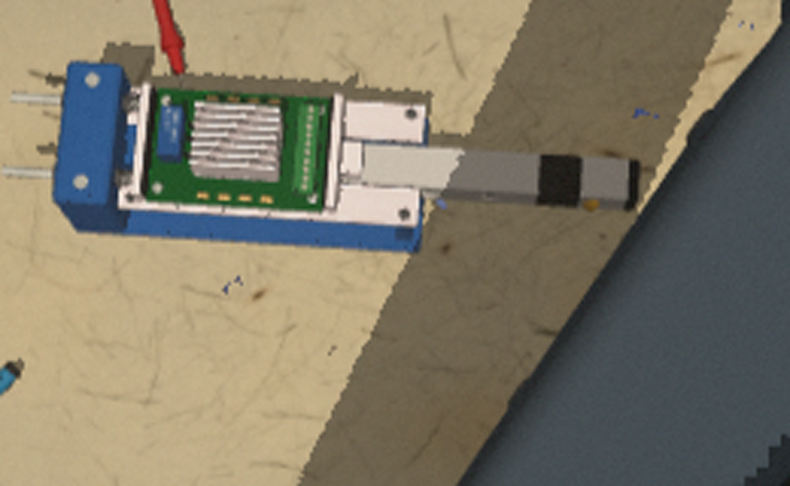

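apply_moves([
  {"x": 0,"y": 0,"z": 0,"spin": 0},
  {"x": 0,"y": 0,"z": 0,"spin": 0},
  {"x": 0,"y": 0,"z": 0,"spin": 0},
])

```text
time_s: 38.5
position: [0.5318, -0.4072, 0.2]
tcp_rot: [[0.99, -0.028, 0.14], [-0.142, -0.171, 0.975], [-0.003, -0.985, -0.173]]
force: [-0.1, 0.5, -0.6]
opening: 0.573
```

```bash
python3 snap.py 13 scene 180 150 220 150; python3 - <<'E'
import cv2,numpy as np
a=cv2.imread("pics/scene12.png",0).astype(int);b=cv2.imread("pics/scene13.png",0).astype(int)
print(np.abs(a-b)[190:280,200:340].mean(), np.abs(a-b)[0:60,200:340].mean())
from h import *
s=790/260
C=[((152,90),(-50,34)),((335,100),(50,34)),((327,211),(50,-34)),((145,204),(-50,-34))]
q,r=fit([.61,.14,-1.72],[("top",np.array([x,y,54.5])*1e-3,uncrop(c,s,(190,140))) for c,(x,y) in C])
Q=[.5828,.0126,-1.7366];c,s_=np.cos(Q[2]),np.sin(Q[2]); d=q[:2]-Q[:2]; print((c*d[0]+s_*d[1]).round(4),(-s_*d[0]+c*d[1]).round(4),"dyaw",q[2]-Q[2],r.round(1))
from rig import job
print(job.hand_in())
E
```

```text
scale 3.590909090909091
38.55 [ 0.5318 -0.4071  0.2   ] -8.19
1.7368253968253968 1.974047619047619
-0.107 0.0 dyaw 0.007977908871610095 [ 1.7  0.  -1.3 -0.7 -0.9  0.5  0.8  0.1]
the job is handed in; nothing more can be done
None
```

The board is clamped in the holder, the tube is latched in its next hole, and I have handed the job in, at about 38.6 s of the 64 s allowed. No verdict was reported.

**Placing:** I lifted the board by its heat sink and set it on the rails, let go. Camera measurements put it at holder x about −68 mm and y about 0 mm before I touched the tube.

**Pushing the tube:** The first two grips over the button stalled after about 3 mm, with 13 to 14 N at the tool. I stopped each push and regripped with the pad centred on the button and level. It then slipped under the hole's edge at about 10 N. The tube stopped dead at about 60 mm with about 14 N at the tool, part of which was the sprung jaw and the tube's friction. A gentle pull back of about 3 N did not move it further out. I cannot measure the force between button and tube directly, so whether it stayed under 14 N is my estimate, not a reading.

**Last checks:**
- The brass button shows outside the tail piece, and both jaws are against the board.
- The board measured at holder x = −107 mm, y about 0 mm, and within about 0.01 rad of the tube.
- Two pictures about 0.4 s apart showed the board at rest. The arm was clear of everything.
- I never came near the reel, the tin or the marker, but I did not measure their final positions.

**Disagreements:**
- The two cameras disagreed by 2 to 6 mm on the holder, so I judged the board's position against the rails within a single picture.
- The gripper ended tilted by about 10°, which built up as a side effect of the moves.

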